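Hook the stopper basket out of the soak tank

ROBOT

A 6-joint arm with a two-finger parallel gripper is mounted at the origin on the work surface. World frame = base frame: x ahead of the robot, y to its left, z up, the work surface at z = 0. Lengths are in m, angles in rad, forces in N, time in s.
With the tool pointing down it reaches from about 0.275 to 0.85 m from the base axis. Payload 5.2 kg.
Tool frame: the origin (TCP) lies where the fingers leave the gripper's body, on its centre line; the fingertips stand 73 mm ahead of it and the grasp point (between the pads) lies 54 mm ahead of it; z points along the fingers, y is the direction in which the jaws open and shut (so a half turn about z gives the same grasp; the last joint's range is limited). The gripper opens to 85 mm and grips with 20 to 120 N. Pads are 22 mm wide; open, the fingers measure 114 mm over their backs; the gripper's body (76 mm by 85 mm) begins 54 mm behind the grasp point. The pads swing forward as they close: fully open they stand 13 mm farther back than shut.
Start: joints at [-1.52, 0.259, 1.535, -0, 1.348, -0.203], TCP at [0.138, -0.532, 0.304] pointing down, gripper open.
Joint ranges: [-3.14, 3.14], [-0.91, 2.08], [0.19, 2.58], [-1.22, 4.36], [0.22, 2.71], [-3.12, 3.12]. Speed limits (rad/s): [2.57, 2.57, 3.14, 3.14, 3.14, 3.14].

INTERFACE

Orientations are given as a unit quaternion [w, x, y, z].
In Python, from station import env gives the robot as it stands.
- The arm moves only by the shell command python3 -m handwheel 'ROWS' [FORCE]. ROWS is a JSON object of lists of equal length, an entry for each row: "hand": the opening, from 0 (shut) to 1 (fully open); "dp": the shift along the tool's x, y, z in m, a list of three; "turn": the turn about the tool's z in rad. A call has 1 to 5 rows; each row shifts and turns the pose as measured when the row begins, along the tool's axes as they then stand; what a row does not reach is not made up. A row lasts 1/12 s, in which the tool goes at most 41.7 mm and 7.16 degrees, less where a joint would pass 70% of its speed; a pose out of reach is approached as far as the arm can. A call with a gripper value outside its range is refused whole. The fingers move at their own pace and stop on an object; FORCE is the grip in N (left out, the last holds). Time passes only in rows, so rows that do not move let the fingers close. It gives the time, the measured TCP pose, the force and the opening at its end, in the units of the state.
- env.state(): the state, without advancing time (a new reading comes with each control period).
- env.grab_frame(name): name is "side" or "top" or "wrist"; returns the picture (420x560x3 uint8, red, green, blue); there is no depth.
- env.camera_model(name): a dict with "fx", "fy", "cx", "cy" (pixels), "k1" (the pictures are not rectified: a ray, as slopes to the right and down, at radius r is drawn at 1 + k1 r^2 times it, then the intrinsics apply), "T" (4x4, takes a point from camera to world coordinates); the wrist camera has in their place "hand_eye" (4x4, takes a point from camera to tool coordinates, whose origin is the TCP and whose axes are the flange's). Camera axes: x right, y up, looking along -z (the intrinsics and any distortion apply to the point x, -y, -z); pixel columns grow to the right and rows downward; lengths in m; the calibration is good to about 2 mm. A picture is of the moment at which its call begins: read the wrist's pose just before it. camera_model takes no time and is no camera call.
- env.job_done(): hands the job in, once; it reports no verdict.
Trained networks look in the newest picture that a camera, given by its name, has taken for a name from the list of things; names that differ only in an ending like _2 or _b are one class to them, and where a whole thing is asked for, a point or a joint stands for the part that bears it (a point fixed in the world has none). Each returns a list of dicts, best first, with "confidence" (0 to 1); they miss things now and then, are a little off and sometimes report something else, mostly with a low value. They report only what shows in the picture. A call takes as long as a camera call.
- env.spot_in(target, camera): "point" ([column, row] as shares, 0 to 1, of the picture: columns of its width, rows of its height, amid what is visible of it).
- env.trace(target, camera): "mask" (420x560 bool, what is visible of it) and "point" ([column, row] as shares, 0 to 1, of the picture: columns of its width, rows of its height, amid what is visible of it).
The state is a dict: "time": time; "qpos": joint angles; "qd": joint speeds; "joint_efforts": joint torques, N m; "eef_pos": TCP position; "ee_rot": TCP orientation; "ft_force": force on the tool from outside, world axes, zero at the start; "torque": the same for the moment, N m; "width": opening from 0.0 (shut) to 1.0 (fully open).
Only numpy, scipy, OpenCV 4.12 (cv2) and the standard library are available. Lean on these libraries where they do the work, as an engineer would, in place of code of your own. Each camera call takes 0.05 s, during which the arm holds its last target.

TASK

With the hook rod, fetch the lidded basket of bottle stoppers out of its hangers deep in the narrow soak tank and stand it upright in the drain tray, then hang the rod back in its holder. How far the telescopic rod is drawn out is not known, so work gently by feel: never force the rod or the basket, do not drop the basket, do not touch it with the gripper, and leave the other things on the table as they are.

Things in the scene. Friction and masses are not known exactly. Their poses are not given: they have to be found in the camera images.
- soak_tank: Narrow upright sheet-steel soak tank, fixed and empty: 108 (x) x 92 (y) x 150 mm tall outside, open on top, walls 4 mm (inside 100 x 84). Origin: centre of its underside, z up; -x is the side with the drain cock. Inside each y wall is a J-slot hanger, 12 mm thick (60 mm free between the two), top 110 mm up. Two rub strips, 4 mm thick, run up the back (+x) wall, 2 mm behind the hanging basket.
- hanger_rest (a point): Where the basket's lug axis starts: x +16, y 0, z 64 mm in the tank's frame, same axes. The lugs lie in notches 5 mm deep; ahead (-x) of them runs a level lane, floor at z 65, 16 mm high, under a keeper covering x +7 to +30. So from rest the basket must rise 5 to 13 mm (9 is the middle), be drawn 16 mm to -x, and only then go up.
- hanger_exit (a point): Lug axis in the way out: x 0, y 0, z 69 mm in the tank's frame, same axes. An upward-open channel 14 mm wide in x (the lugs are 8), x -7 to +7. Lugs drawn along the lane to -x stop by feel on its front edge (lug axis then at x -3); then lift straight up.
- basket: Loose closed wire basket of stoppers, 56 (x) x 52 (y) mm, 0.2 to 0.4 kg. Origin: centre of its flat underside, z up. Flat hard lid 46 mm up; lugs of 8 mm out to y +/-40, axis 40 mm up. It starts hung in the tank, axes as the tank's, origin at x +16, y 0, z 24 mm there. It swings freely about its lugs, or on the hook. Over about 25 N bends it.
- basket_bar (a point): Middle of the basket's fixed bail, 71 mm above its underside, over the lid's centre; axes as the basket. A straight round bar of 6 mm along y, on two posts at y +/-21 mm (36 mm free between them); 22 mm free height between lid and bar.
- rod_grip (a point): Centre of the flat black handle of the loose hook rod (0.18 kg), which starts upright in its holder. Handle 24 (x) x 16 (y) x 60 mm tall: take it from above across y. z up along the rod. A collar, 30 (x) x 46 (y) mm, has its top 30 mm and its underside 36 mm below this point; a 12 mm tube goes on to 86 mm below it.
- rod_collar (a point): On the rod's axis at the collar's underside; axes as the handle. From the tube comes an 8 mm rod ending in a flat hook 18 mm wide, pointing to +x. Hook: foot 4 mm thick; throat from x +4 to +14; upturned tip x +14 to +18, ending 13 mm above the underside. Underside 69 to 104 mm below this point: drawn out by an unknown length; slips only over 35 N.
- rod_holder: Fixed upright steel holder for the rod, on a 100 x 90 mm foot. Origin: centre of its underside, z up. A rectangular pocket 48 (x) x 30 (y) mm inside, walls 4 mm, its rim 120 mm up, 116 mm deep. The rod hangs in it by its collar, which lies on the two long walls; the rod's x then points along the holder's x.
- holder_home (a point): Point on the holder's axis, 156 mm above its underside (36 mm above its rim), where the centre of the rod's handle is when the rod hangs in the holder. Axes as the holder.
- drain_tray: Fixed grey plastic drain tray, 150 (x) x 190 (y) mm outside, walls 4 mm thick and 16 mm tall. Origin: centre of its underside; its flat inner floor is 4 mm up.
- jar: Lidded glass jar, 56 mm wide, 85 mm tall; bystander. Origin: centre of its underside.
- green_bottle: Standing green bottle, 64 mm wide, 190 mm tall; bystander. Origin: centre of its underside.
- amber_bottle: Standing brown bottle, 60 mm wide, 170 mm tall; bystander. Origin: centre of its underside.
- can: Metal can, 66 mm wide, 100 mm tall; bystander. Origin: centre of its underside.
- rinse_cup: Mug, 72 mm wide, 85 mm tall; bystander. Origin: centre of its underside.
- bottle_brush: Bottle brush lying on the table, 230 mm long with its wire loop, bristles 34 mm thick; bystander. Origin: under the handle half of the bristles.
- scraper: Label scraper with a wooden handle, lying on the table; bystander. Origin: near its middle, on the table.

How it is judged:
On the way, in this order (a step that is already met when the one before it is completed fails the run):
1. the basket has been lifted clear above the tank's rim, hanging on the rod (z of basket in the frame of soak_tank above 0.152 m and contact force between hook_rod and basket above 0.5 N and contact force between the fingers and hook_rod above 1 N), for 0.2 s.
2. the basket stands upright and still in the drain tray and the rod no longer bears on it (contact force between basket and drain_tray above 0.5 N and angle between basket's own z axis and vertical below 0.1 rad and contact force between hook_rod and basket below 0.1 N and linear speed of basket below 0.02 m/s), for 0.2 s.
At the end, for the whole second after the job is handed in: Basket upright (within 0.1 rad) and at rest on the drain tray's floor, its centre inside the walls (within 60 mm of the tray's centre in x, 80 in y). Rod hanging upright at rest in its holder, handle within 15 mm sideways and 6 mm in height of its home (x of basket in the frame of drain_tray between -0.06 and 0.06 m and y of basket in the frame of drain_tray between -0.08 and 0.08 m and z of basket in the frame of drain_tray below 0.009 m and angle between each of basket, rod_grip's own z axis and vertical below 0.1 rad and linear speed of each of basket, hook_rod below 0.02 m/s and horizontal distance between rod_grip and holder_home below 0.015 m and z of rod_grip in the frame of holder_home between -0.006 and 0.006 m); the robot touches nothing.
It fails at once if the rod presses or pulls on the basket with more than 25 N (contact force between hook_rod and basket above 25 N).
It fails at once if the basket or the rod is forced against the tank with more than 25 N (contact force between any of basket, hook_rod and soak_tank above 25 N).
It fails at once if the basket is dropped or pressed on the tray with more than 25 N (contact force between basket and drain_tray above 25 N).
It fails at once if the gripper or arm touches the basket (contact force between any of the fingers, the arm and basket above 0.5 N).
It fails at once if a bystander (jar, bottle, can, mug, brush, scraper) is shifted by more than 30 mm (distance of any of jar, green_bottle, amber_bottle, can, rinse_cup, bottle_brush, scraper from where it was at the start of the episode above 0.03 m).
It also fails if it takes over 69 s, if anything falls off the work surface, if the arm or the gripper's body presses on something with over 40 N, if the wrist force passes 120 N, or if a joint passes its speed limit or range.

## Working session

There is one attempt and no reset: what is moved stays moved. The work goes in short steps, Python scripts to look and compute and a shell command to move; the robot and the scene stay as the last step left them, time stands still between calls to the robot, and variables do not carry over. Pictures are saved under pics/ and viewed, and the job is handed in when it is done.

```bash
ls; mkdir -p pics
cat > h.py <<'E'
import numpy as np, cv2, json
from station import env
def snap(n,f):
    im=env.grab_frame(n); cv2.imwrite('pics/'+f,np.ascontiguousarray(im[:,:,::-1])); return im
E
python3 - <<'E'
from h import *
s=env.state()
for k,v in s.items(): print(k,np.round(v,4))
for c in ['side','top','wrist']:
    snap(c,c+'0.png'); m=env.camera_model(c); print(c,{k:np.round(v,4).tolist() for k,v in m.items()})
print(env.state()['time'])
E
```

```text
pics
time 0.0
qpos [-1.5198  0.2593  1.5361 -0.      1.348  -0.2028]
qd [ 0.0005 -0.0017  0.0011  0.0001 -0.0005  0.0013]
joint_efforts [ 2.00000e-04 -4.46028e+01 -2.90578e+01 -2.00000e-04  1.18000e-02
  0.00000e+00]
eef_pos [ 0.1381 -0.532   0.3031]
ee_rot [-9.000e-04  9.920e-01  1.266e-01  1.000e-04]
ft_force [ 0.8087 -0.597  -0.1775]
torque [-0.0022 -0.0526 -0.0229]
width 1.0009
side {'fx': 452.3239, 'fy': 452.3239, 'cx': 281.4294, 'cy': 203.4461, 'k1': -0.1124, 'T': [[-0.9973, 0.0501, -0.0543, 0.5162], [-0.0733, -0.5791, 0.812, 1.0424], [0.0092, 0.8137, 0.5812, 0.8656], [0.0, 0.0, 0.0, 1.0]]}
top {'fx': 468.4717, 'fy': 468.4717, 'cx': 273.3562, 'cy': 210.441, 'k1': -0.102, 'T': [[-0.0003, 0.9917, -0.1284, 0.4069], [-1.0, 0.0002, 0.004, 0.0099], [0.0039, 0.1284, 0.9917, 1.4454], [0.0, 0.0, 0.0, 1.0]]}
wrist {'fx': 297.3702, 'fy': 297.3702, 'cx': 280.4195, 'cy': 207.5024, 'k1': -0.0189, 'hand_eye': [[0.0006, 0.9574, 0.2887, 0.0726], [1.0, -0.0006, -0.0001, 0.0006], [0.0001, 0.2887, -0.9574, -0.0694], [0.0, 0.0, 0.0, 1.0]]}
0.15
```

View pics/top0.png

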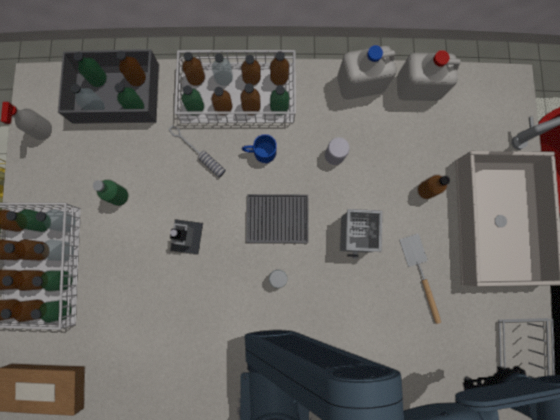

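View pics/side0.png

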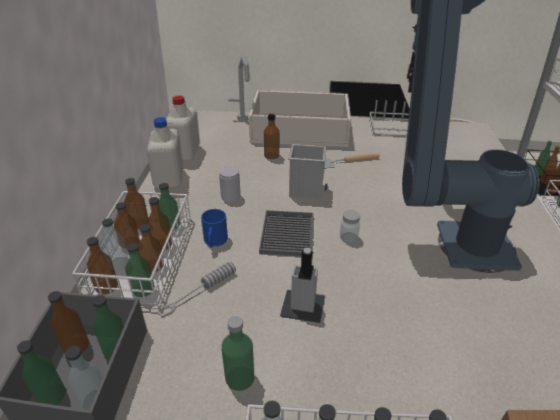

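View pics/wrist0.png

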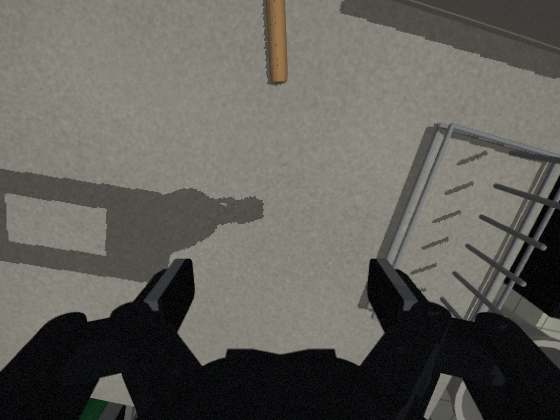

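```bash
cat >> h.py <<'E'
def pose(s):
    T=np.eye(4); w,x,y,z=s['ee_rot']
    from scipy.spatial.transform import Rotation as R
    T[:3,:3]=R.from_quat([x,y,z,w]).as_matrix(); T[:3,3]=s['eef_pos']; return T
def camT(n,s=None):
    m=env.camera_model(n)
    T=np.array(m['T']) if 'T' in m else pose(s or env.state())@np.array(m['hand_eye'])
    return m,T
def px2w(n,uv,z,s=None):
    m,T=camT(n,s); uv=np.atleast_2d(np.array(uv,float))
    K=np.array([[m['fx'],0,m['cx']],[0,m['fy'],m['cy']],[0,0,1]])
    d=np.stack([(uv[:,0]-m['cx'])/m['fx'],(uv[:,1]-m['cy'])/m['fy']],1)
    p=d.copy()
    for _ in range(30): p=d/(1+m['k1']*(p**2).sum(1,keepdims=True))
    r=np.c_[p[:,0],-p[:,1],-np.ones(len(p))]@T[:3,:3].T
    t=(z-T[2,3])/r[:,2]
    return T[:3,3]+r*t[:,None]
def w2px(n,P,s=None):
    m,T=camT(n,s); P=np.atleast_2d(np.array(P,float))
    q=(P-T[:3,3])@T[:3,:3]; p=np.c_[q[:,0]/-q[:,2],-q[:,1]/-q[:,2]]
    p=p*(1+m['k1']*(p**2).sum(1,keepdims=True))
    return np.c_[p[:,0]*m['fx']+m['cx'],p[:,1]*m['fy']+m['cy']]
E
python3 - <<'E'
from h import *
for n in ['top','side']:
    im=cv2.imread(f'pics/{n}0.png')
    env.grab_frame(n)
    for t in ['soak_tank','rod_grip','rod_holder','drain_tray','jar','basket','hook_rod','green_bottle','amber_bottle','can','rinse_cup','scraper']:
        try: r=env.spot_in(t,n)[:2]
        except Exception as e: print(t,e); continue
        print(n,t,[(np.round(np.array(q['point'])*[560,420],1).tolist(),round(q['confidence'],2)) for q in r])
im=cv2.imread('pics/top0.png')
cv2.imwrite('pics/tz.png',np.hstack([cv2.resize(im[185:275,145:225],None,fx=5,fy=5,interpolation=2),cv2.resize(im[185:275,325:405],None,fx=5,fy=5,interpolation=2)]))
E
```

```text
top soak_tank [([359.8, 239.3], 0.69), ([335.5, 150.9], 0.35)]
top rod_grip [([178.6, 235.4], 0.74)]
top rod_holder [([189.2, 240.4], 0.8)]
top drain_tray [([278.3, 221.9], 0.6)]
top jar [([279.6, 276.7], 0.65)]
top basket [([359.1, 226.0], 0.72)]
hook_rod it knows: amber_bottle, basket, basket_bar, bottle_brush, can, drain_tray, green_bottle, hanger_exit, hanger_rest, holder_home, jar, rinse_cup, rod_collar, rod_grip, rod_holder, scraper, soak_tank
top green_bottle [([111.7, 188.6], 0.77)]
top amber_bottle [([431.0, 181.0], 0.96)]
top can [([336.1, 153.1], 0.7)]
top rinse_cup [([263.2, 146.2], 0.87)]
top scraper [([417.4, 255.9], 0.79)]
side soak_tank []
side rod_grip [([308.0, 267.2], 0.69)]
side rod_holder [([302.7, 301.7], 0.86)]
side drain_tray [([288.9, 232.3], 0.85)]
side jar [([350.1, 224.3], 0.83)]
side basket []
hook_rod it knows: amber_bottle, basket, basket_bar, bottle_brush, can, drain_tray, green_bottle, hanger_exit, hanger_rest, holder_home, jar, rinse_cup, rod_collar, rod_grip, rod_holder, scraper, soak_tank
side green_bottle [([234.5, 356.6], 0.83)]
side amber_bottle [([271.9, 137.4], 0.95), ([353.3, 159.8], 0.31)]
side can [([229.6, 183.7], 0.92)]
side rinse_cup [([215.4, 229.3], 0.77)]
side scraper [([357.2, 158.8], 0.77)]
```

View pics/tz.png

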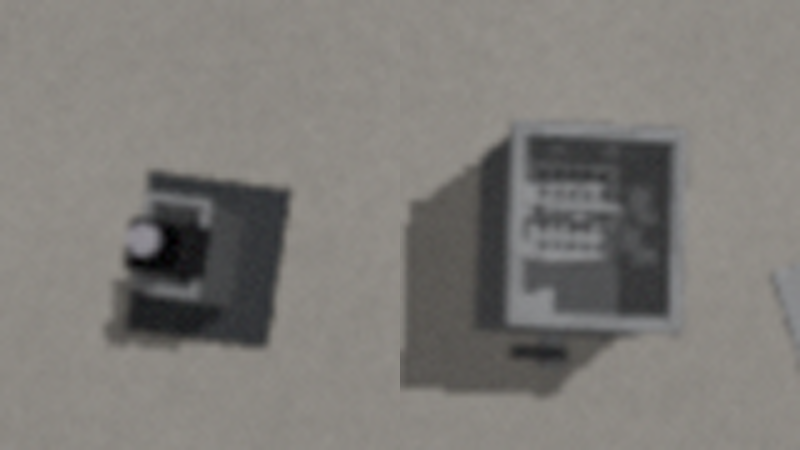

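```bash
cat > fit.py <<'E'
from h import *
from scipy.optimize import least_squares
def fit(obs, x0):  # obs: list of (cam, uv, localxyz, state)
    def f(p):
        c,s=np.cos(p[2]),np.sin(p[2]); r=[]
        for cam,uv,l,st in obs:
            P=[p[0]+c*l[0]-s*l[1],p[1]+s*l[0]+c*l[1],l[2]]
            r+=list(w2px(cam,P,st)[0]-uv)
        return np.array(r)
    R=least_squares(f,x0); return R.x,np.abs(R.fun).max()
E
python3 - <<'E'
from fit import *
o=np.array([325,185.])
tk=[('top',o+np.array(uv)/5-0.4,l,None) for uv,l in [((110,122),(.054,.046,.15)),((285,127),(.054,-.046,.15)),((283,330),(-.054,-.046,.15)),((107,326),(-.054,.046,.15))]]
print('tank',fit(tk,[.4,-.18,0]))
o=np.array([145,185.])
hd=[('top',o+np.array(uv)/5-0.4,l,None) for uv,l in [((150,172),(.05,.045,.008)),((292,188),(.05,-.045,.008)),((268,348),(-.05,-.045,.008))]]
print('holder',fit(hd,[.4,.2,-.1]))
print('handle top', px2w('top',[145+145/5-.4,185+240/5-.4],.186))
im=cv2.imread('pics/top0.png')
cv2.imwrite('pics/tr.png',cv2.resize(im[180:260,230:325],None,fx=6,fy=6,interpolation=2))
E
```

```text
tank (array([ 0.52036455, -0.24757692, -0.03216479]), np.float64(1.307554030181791))
holder (array([ 0.51210846,  0.27236207, -0.12365667]), np.float64(0.3295929057352396))
handle top [[0.50949761 0.2747312  0.186     ]]
```

View pics/tr.png

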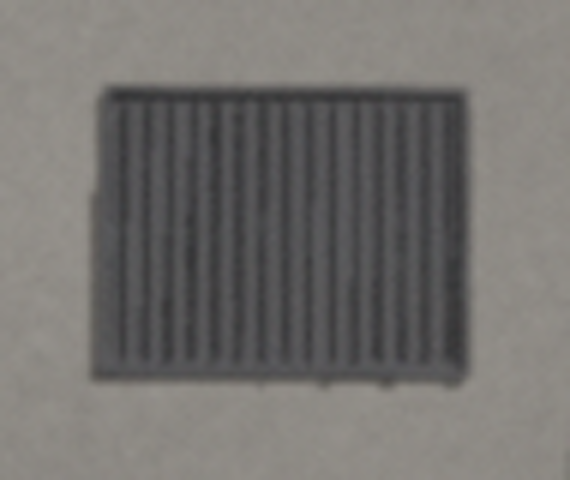

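```bash
cat > plan.py <<'E'
import sys
from h import *
def plan(x,y,z,yaw=None,n=None):
    s=env.state(); T=pose(s); cy=np.arctan2(T[1,0],T[0,0]); yaw=cy if yaw is None else yaw
    d=np.array([x,y,z])-T[:3,3]; dy=(yaw-cy+np.pi)%(2*np.pi)-np.pi
    n=n or int(max(np.ceil(np.linalg.norm(d)/.040),np.ceil(abs(dy)/.12),1))
    rows=[]
    R=T[:3,:3].copy()
    for i in range(n):
        rows.append((np.round(R.T@(d/n),4).tolist(),round(-dy/n,3)))
        c,q=np.cos(dy/n),np.sin(dy/n); R=np.array([[c,-q,0],[q,c,0],[0,0,1]])@R
    for i in range(0,n,5):
        print('dp',[r[0] for r in rows[i:i+5]],'turn',[r[1] for r in rows[i:i+5]])
def st():
    s=env.state(); T=pose(s)
    print('t',round(s['time'],2),'pos',np.round(s['eef_pos'],4),'yaw',round(np.arctan2(T[1,0],T[0,0]),4),'tilt',np.round(T[:2,2],4),'F',np.round(s['ft_force'],2),'M',np.round(s['torque'],2),'w',round(float(s['width']),3))
if __name__=='__main__':
    a=[None if v=='-' else float(v) for v in sys.argv[1:]]; st()
    if a: plan(*a[:3],a[3] if len(a)>3 else None,int(a[4]) if len(a)>4 else None)
E
python3 plan.py .455 -.246 .31 -.03
python3 -c "
from h import *
print(px2w('top',[277.3,219.2],.01), px2w('top',[[247.5,195.2],[307.8,195.2],[307.8,243],[245.5,243]],.016))"
```

```text
t 1.35 pos [ 0.1381 -0.5324  0.3039] yaw 0.2538 tilt [-0.      0.0001] F [ 1.25  0.27 -0.8 ] M [-0.02 -0.02 -0.01] w 0.998
dp [[0.0344, -0.018, -0.0006], [0.0339, -0.0189, -0.0006], [0.0334, -0.0197, -0.0006], [0.0329, -0.0206, -0.0006], [0.0324, -0.0214, -0.0006]] turn [np.float64(0.026), np.float64(0.026), np.float64(0.026), np.float64(0.026), np.float64(0.026)]
dp [[0.0318, -0.0222, -0.0006], [0.0312, -0.0231, -0.0006], [0.0306, -0.0239, -0.0006], [0.03, -0.0246, -0.0006], [0.0294, -0.0254, -0.0006]] turn [np.float64(0.026), np.float64(0.026), np.float64(0.026), np.float64(0.026), np.float64(0.026)]
dp [[0.0287, -0.0262, -0.0006]] turn [np.float64(0.026)]
[[ 0.56556118 -0.00799794  0.01      ]] [[ 0.63948525  0.08406152  0.016     ]
 [ 0.63955317 -0.10236693  0.016     ]
 [ 0.49178166 -0.10096047  0.016     ]
 [ 0.49182076  0.08920002  0.016     ]]
```

```bash
python3 -m handwheel '{"hand":[1,1,1,1,1],"dp":[[0.034,-0.018,0],[0.034,-0.019,0],[0.033,-0.02,0],[0.033,-0.021,0],[0.032,-0.021,0]],"turn":[0.026,0.026,0.026,0.026,0.026]}'
python3 -m handwheel '{"hand":[1,1,1,1,1],"dp":[[0.032,-0.022,0],[0.031,-0.023,0],[0.031,-0.024,0],[0.03,-0.025,0],[0.029,-0.025,0]],"turn":[0.026,0.026,0.026,0.026,0.026]}'
python3 plan.py .455 -.246 .31 -.03
```

```text
time: 1.77
eef_pos: [0.2801, -0.4046, 0.3026]
ee_rot: [0.002, 0.999, 0.053, -0.001]
ft_force: [0.7, -1.0, 0.8]
width: 1.0
time: 2.18
eef_pos: [0.4326, -0.2706, 0.303]
ee_rot: [0.003, 1.0, -0.017, -0.0]
ft_force: [0.5, -0.8, -0.0]
width: 0.998
t 2.18 pos [ 0.4326 -0.2706  0.303 ] yaw -0.0336 tilt [-0.0002 -0.0059] F [ 0.46 -0.82 -0.05] M [-0.06  0.02 -0.01] w 0.998
dp [[0.0216, -0.0253, -0.0072]] turn [np.float64(-0.004)]
```

```bash
python3 -m handwheel '{"hand":[1,1,1],"dp":[[0.022,-0.025,-0.007],[0,0,0],[0,0,0]],"turn":[0,0,0]}'
python3 - <<'E'
from h import *
import pickle
s=env.state(); pickle.dump(s,open('s1.pkl','wb')); im=snap('wrist','w1.png')
for t in ['soak_tank','basket','basket_bar']:
    r=env.spot_in(t,'wrist')[:2]; print(t,[(np.round(np.array(q['point'])*[560,420],1).tolist(),round(q['confidence'],2)) for q in r])
E
python3 plan.py
```

```text
time: 2.43
eef_pos: [0.4613, -0.2388, 0.3101]
ee_rot: [0.002, 1.0, -0.013, 0.001]
ft_force: [-0.2, -0.2, -0.3]
width: 1.003
soak_tank [([291.1, 145.7], 0.91)]
basket [([289.5, 113.5], 0.82)]
basket_bar [([288.5, 113.3], 0.93), ([291.1, 144.7], 0.46)]
t 2.63 pos [ 0.4596 -0.241   0.31  ] yaw -0.0307 tilt [ 0.002  -0.0041] F [ 0.04 -0.79 -0.54] M [-0.01  0.07  0.01] w 1.001
```

View pics/w1.png

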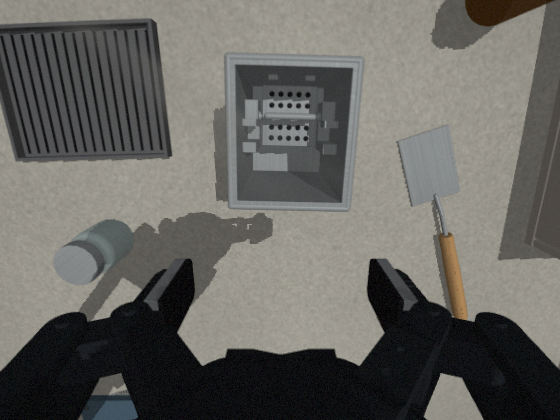

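Run:
```python
from h import *
im=cv2.imread('pics/w1.png'); cv2.imwrite('pics/w1z.png',cv2.resize(im[40:220,215:375],None,fx=3.3,fy=3.3,interpolation=2))
```

```text
(no output)
```

View pics/w1z.png

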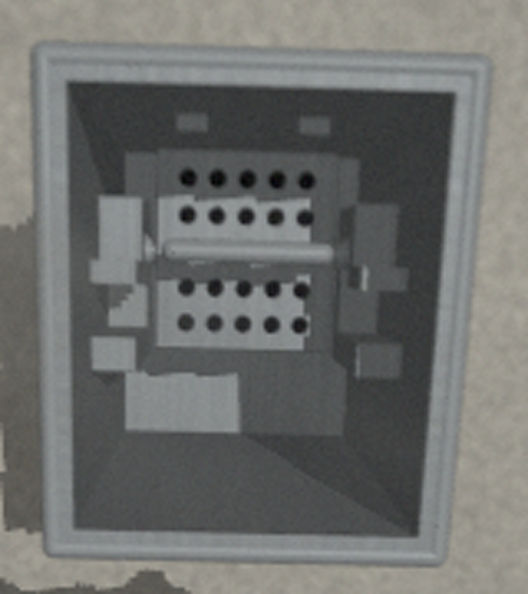

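Run:
```python
from fit import *
import pickle
s=pickle.load(open('s1.pkl','rb'))
o=np.array([215,40.])
U=lambda a:o+np.array(a)/3.3-.35
out=[('wrist',U(uv),l,s) for uv,l in [((34,44),(.054,.046,.15)),((491,58),(.054,-.046,.15)),((442,566),(-.054,-.046,.15)),((46,555),(-.054,.046,.15))]]
inn=[('wrist',U(uv),l,s) for uv,l in [((68,82),(.050,.042,.15)),((456,94),(.050,-.042,.15)),((416,538),(-.050,-.042,.15)),((75,530),(-.050,.042,.15))]]
print(fit(out,[.52,-.25,0]),fit(inn,[.52,-.25,0]),fit(out+inn,[.52,-.25,0]))
print('bar',px2w('wrist',[U((165,250)),U((333,253)),U((249,251.5))],.095,s))
x,_=fit(out+inn,[.52,-.25,0]);c,q=np.cos(x[2]),np.sin(x[2])
print('bar predicted',x[0]+c*.016,x[1]+q*.016)
```

```text
(array([ 0.52089204, -0.25000532, -0.05268724]), np.float64(4.46860569315578)) (array([ 0.51968707, -0.25010962, -0.05231149]), np.float64(0.6995150637442293)) (array([ 0.52029155, -0.2500574 , -0.05251597]), np.float64(4.086648906484129))
bar [[ 0.5371723  -0.22793101  0.095     ]
 [ 0.53522016 -0.27456211  0.095     ]
 [ 0.53618582 -0.25122588  0.095     ]]
bar predicted 0.5362694885923258 -0.250897264909622
```

```bash
python3 plan.py .44 .28 .32 -.124
```

```text
t 2.63 pos [ 0.4596 -0.241   0.31  ] yaw -0.0307 tilt [ 0.002  -0.0041] F [ 0.04 -0.79 -0.54] M [-0.01  0.07  0.01] w 1.001
dp [[-0.0025, -0.0372, -0.0009], [-0.0028, -0.0371, -0.0009], [-0.003, -0.0371, -0.0009], [-0.0033, -0.0371, -0.0009], [-0.0035, -0.0371, -0.0009]] turn [np.float64(0.007), np.float64(0.007), np.float64(0.007), np.float64(0.007), np.float64(0.007)]
dp [[-0.0038, -0.037, -0.0009], [-0.004, -0.037, -0.0009], [-0.0043, -0.037, -0.0009], [-0.0045, -0.037, -0.0009], [-0.0048, -0.0369, -0.0009]] turn [np.float64(0.007), np.float64(0.007), np.float64(0.007), np.float64(0.007), np.float64(0.007)]
dp [[-0.005, -0.0369, -0.0009], [-0.0053, -0.0369, -0.0009], [-0.0055, -0.0368, -0.0009], [-0.0057, -0.0368, -0.0009]] turn [np.float64(0.007), np.float64(0.007), np.float64(0.007), np.float64(0.007)]
```

```bash
for i in 1 2; do :; done
python3 -m handwheel '{"hand":[1,1,1,1,1],"dp":[[-0.003,-0.039,-0.001],[-0.003,-0.039,-0.001],[-0.003,-0.039,-0.001],[-0.003,-0.039,-0.001],[-0.003,-0.039,-0.001]],"turn":[0.007,0.007,0.007,0.007,0.007]}'
python3 -m handwheel '{"hand":[1,1,1,1,1],"dp":[[-0.004,-0.039,-0.001],[-0.004,-0.039,-0.001],[-0.004,-0.039,-0.001],[-0.004,-0.039,-0.001],[-0.004,-0.039,-0.001]],"turn":[0.007,0.007,0.007,0.007,0.007]}'
python3 plan.py .44 .28 .32 -.124
```

```text
time: 3.05
eef_pos: [0.4518, -0.0544, 0.3121]
ee_rot: [0.004, 0.999, -0.046, 0.0]
ft_force: [0.7, -0.3, -0.1]
width: 0.997
time: 3.47
eef_pos: [0.4516, 0.1422, 0.3159]
ee_rot: [0.005, 0.997, -0.073, 0.001]
ft_force: [0.7, -0.5, -0.3]
width: 0.997
t 3.47 pos [0.4516 0.1422 0.3159] yaw -0.1468 tilt [ 0.0017 -0.0103] F [ 0.66 -0.5  -0.32] M [ 0.   -0.05  0.02] w 0.997
dp [[-0.0079, -0.0336, -0.0014], [-0.0077, -0.0337, -0.0014], [-0.0075, -0.0337, -0.0014], [-0.0073, -0.0338, -0.0014]] turn [np.float64(-0.006), np.float64(-0.006), np.float64(-0.006), np.float64(-0.006)]
```

```bash
python3 -m handwheel '{"hand":[1,1,1,1,1],"dp":[[-0.008,-0.034,-0.001],[-0.008,-0.034,-0.001],[-0.008,-0.034,-0.001],[-0.006,-0.025,-0.001],[0,0,0]],"turn":[-0.006,-0.006,-0.006,-0.006,0]}'
python3 - <<'E'
from h import *
import pickle
s=env.state(); pickle.dump(s,open('s2.pkl','wb')); im=snap('wrist','w2.png')
for t in ['rod_grip','rod_holder','drain_tray','rod_collar']:
    r=env.spot_in(t,'wrist')[:2]; print(t,[(np.round(np.array(q['point'])*[560,420],1).tolist(),round(q['confidence'],2)) for q in r])
E
python3 plan.py
```

```text
time: 3.88
eef_pos: [0.4403, 0.2769, 0.3186]
ee_rot: [0.004, 0.998, -0.065, 0.002]
ft_force: [-0.2, -0.1, 0.6]
width: 0.999
rod_grip [([269.8, 123.1], 0.81), ([279.3, 106.0], 0.4)]
rod_holder [([276.9, 104.6], 0.88)]
drain_tray [([488.8, 51.4], 0.71)]
rod_collar [([271.4, 125.5], 0.6)]
t 4.13 pos [0.4409 0.2727 0.3186] yaw -0.134 tilt [ 0.0027 -0.0114] F [-0.5   0.36 -0.4 ] M [ 0.04  0.01 -0.02] w 1.003
```

View pics/w2.png

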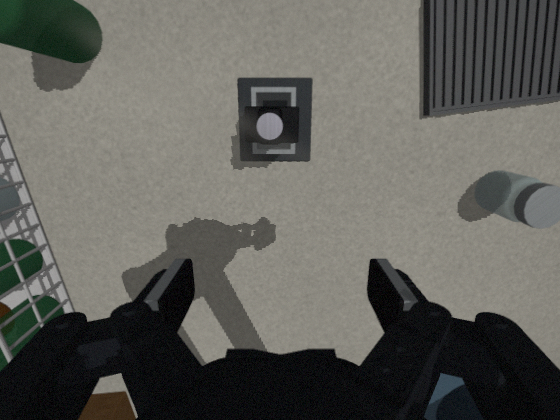

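```bash
python3 - <<'E'
from h import *
import pickle
env.grab_frame('wrist')
s=env.state(); im=snap('wrist','w3.png'); pickle.dump(s,open('s3.pkl','wb'))
im=cv2.imread('pics/w3.png'); cv2.imwrite('pics/w3z.png',cv2.resize(im[65:175,220:330],None,fx=5,fy=5,interpolation=2))
E
python3 plan.py
```

```text
t 4.23 pos [0.4409 0.2729 0.3187] yaw -0.1341 tilt [ 0.0029 -0.011 ] F [-0.08 -1.22  0.52] M [-0.03 -0.02 -0.02] w 0.997
```

View pics/w3z.png

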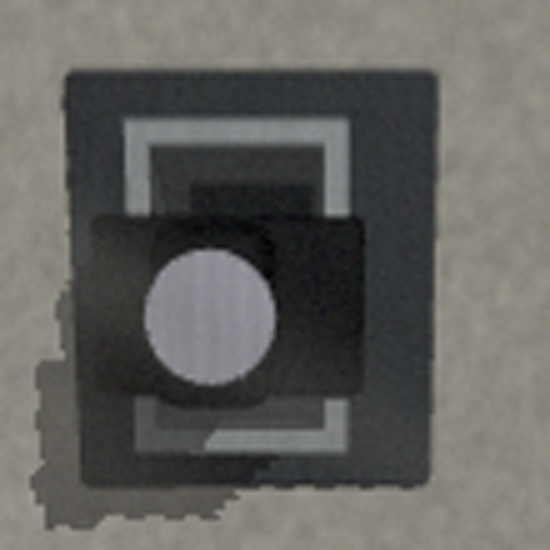

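Run:
```python
from fit import *
import pickle
s=pickle.load(open('s3.pkl','rb'))
o=np.array([220,65.])
U=lambda a:o+np.array(a)/5-.4
rim=[('wrist',U(uv),l,s) for uv,l in [((123,117),(.028,.019,.12)),((350,118),(.028,-.019,.12)),((348,453),(-.028,-.019,.12)),((135,452),(-.028,.019,.12))]]
ft=[('wrist',U(uv),l,s) for uv,l in [((67,70),(.05,.045,.006)),((438,70),(.05,-.045,.006)),((430,487),(-.05,-.045,.006)),((82,487),(-.05,.045,.006))]]
print(fit(rim,[.51,.27,0]),fit(ft,[.51,.27,0]))
print('cap',[px2w('wrist',U((210,317)),z,s).round(4).tolist() for z in (.186,.19,.195)])
a=fit(rim,[.51,.27,0])[0]
print(w2px('wrist',[a[0],a[1],.186],s), U((210,317)))
```

```text
(array([ 0.5113611 ,  0.27168775, -0.13288088]), np.float64(0.24301276767400282)) (array([ 0.51105823,  0.27150027, -0.13396012]), np.float64(0.6757969089058804))
cap [[[0.5088, 0.2738, 0.186]], [[0.5089, 0.2736, 0.19]], [[0.509, 0.2733, 0.195]]]
[[264.25601603 123.59656461]] [261.6 128. ]
```

```bash
python3 plan.py .509 .274 .29 -.1335 2
python3 -m handwheel '{"hand":[1,1,1],"dp":[[0.034,-0.005,0.014],[0.034,-0.005,0.014],[0,0,0]],"turn":[0,0,0]}'
python3 plan.py .509 .274 .21 -.1335 3
```

```text
t 4.23 pos [0.4409 0.2729 0.3187] yaw -0.1341 tilt [ 0.0029 -0.011 ] F [-0.08 -1.22  0.52] M [-0.03 -0.02 -0.02] w 0.997
dp [[0.0336, -0.0052, 0.0144], [0.0336, -0.0052, 0.0144]] turn [np.float64(-0.0), np.float64(-0.0)]
time: 4.48
eef_pos: [0.512, 0.2704, 0.292]
ee_rot: [0.005, 0.998, -0.069, 0.004]
ft_force: [0.1, -0.3, -1.2]
width: 1.002
t 4.48 pos [0.512  0.2704 0.292 ] yaw -0.1375 tilt [ 0.0064 -0.01  ] F [ 0.07 -0.27 -1.16] M [-0.03 -0.01 -0.01] w 1.002
dp [[-0.0014, -0.0013, 0.0273], [-0.0014, -0.0013, 0.0273], [-0.0014, -0.0013, 0.0273]] turn [np.float64(-0.001), np.float64(-0.001), np.float64(-0.001)]
```

```bash
python3 -m handwheel '{"hand":[1,1,1,1],"dp":[[-0.001,-0.002,0.027],[-0.001,-0.001,0.027],[0,0,0.02],[0,0,0.005]],"turn":[0,0,0,0]}'
python3 plan.py .509 .274 .21 -.1335
```

```text
time: 4.82
eef_pos: [0.515, 0.2685, 0.2123]
ee_rot: [0.004, 0.997, -0.073, 0.006]
ft_force: [-1.4, -0.3, 0.1]
width: 1.0
t 4.82 pos [0.515  0.2685 0.2123] yaw -0.1461 tilt [ 0.0108 -0.0091] F [-1.41 -0.34  0.11] M [0.06 0.03 0.03] w 1.0
dp [[-0.0068, -0.0046, 0.0022]] turn [np.float64(-0.013)]
```

```bash
python3 -m handwheel '{"hand":[1,1,1],"dp":[[-0.006,-0.005,0.002],[0,0,0],[0,0,0]],"turn":[-0.012,0,0]}'
python3 plan.py .509 .274 .21 -.1335
```

```text
time: 5.07
eef_pos: [0.5089, 0.2729, 0.2103]
ee_rot: [0.005, 0.998, -0.068, 0.004]
ft_force: [-0.2, 0.6, -1.2]
width: 0.997
t 5.07 pos [0.5089 0.2729 0.2103] yaw -0.1358 tilt [ 0.0082 -0.01  ] F [-0.24  0.63 -1.2 ] M [-0.02 -0.02 -0.03] w 0.997
dp [[-0.0001, -0.0011, 0.0003]] turn [np.float64(-0.002)]
```

```bash
python3 -m handwheel '{"hand":[0,0,0,0,0],"dp":[[0,0,0],[0,0,0],[0,0,0],[0,0,0],[0,0,0]],"turn":[0,0,0,0,0]}' 80
python3 -m handwheel '{"hand":[0,0,0,0],"dp":[[0,0,0],[0,0,0],[0,0,0],[0,0,0]],"turn":[0,0,0,0]}'; python3 plan.py
```

```text
time: 5.48
eef_pos: [0.5106, 0.2739, 0.2159]
ee_rot: [0.003, 0.998, -0.067, 0.009]
ft_force: [-0.1, 0.2, 0.6]
width: 0.3
time: 5.82
eef_pos: [0.5107, 0.2741, 0.2164]
ee_rot: [0.003, 0.998, -0.067, 0.009]
ft_force: [0.6, 0.1, 0.8]
width: 0.173
t 5.82 pos [0.5107 0.2741 0.2164] yaw -0.1348 tilt [ 0.0179 -0.0068] F [0.6  0.06 0.82] M [-0.01  0.01 -0.04] w 0.173
```

```bash
python3 - <<'E'
from h import *
im=snap('side','s1.png'); im=cv2.imread('pics/s1.png'); cv2.imwrite('pics/s1z.png',cv2.resize(im[190:340,230:380],None,fx=4,fy=4,interpolation=2))
E
python3 plan.py
```

```text
t 5.87 pos [0.5107 0.2741 0.2164] yaw -0.1348 tilt [ 0.0179 -0.0068] F [-0.21 -0.44 -0.02] M [-0.01  0.01 -0.03] w 0.178
```

View pics/s1z.png

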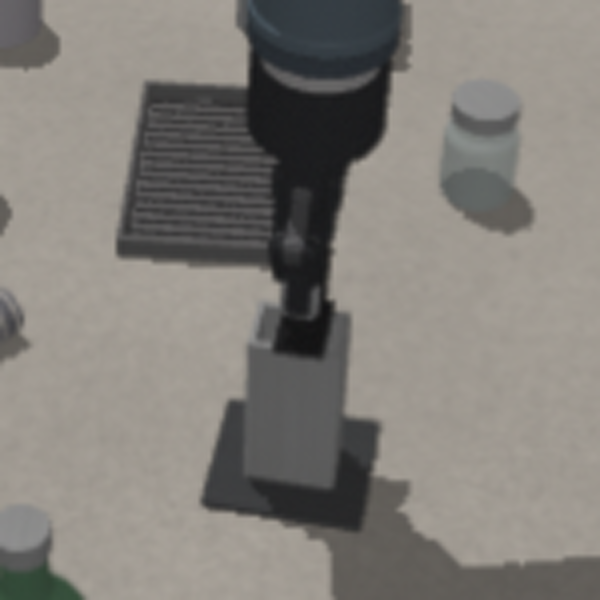

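```bash
python3 -m handwheel '{"hand":[0,0],"dp":[[0,0,-0.012],[0,0,-0.012]],"turn":[0,0]}'; python3 plan.py .5107 .2741 .27 -.1335 2
```

```text
time: 6.03
eef_pos: [0.5086, 0.2736, 0.2374]
ee_rot: [0.004, 0.998, -0.067, 0.006]
ft_force: [-0.2, 0.6, -1.4]
width: 0.181
t 6.03 pos [0.5086 0.2736 0.2374] yaw -0.1349 tilt [ 0.011 -0.009] F [-0.22  0.63 -1.42] M [-0.02  0.    0.  ] w 0.181
dp [[0.0012, -0.0002, -0.0163], [0.0012, -0.0002, -0.0163]] turn [np.float64(-0.001), np.float64(-0.001)]
```

```bash
python3 -m handwheel '{"hand":[0,0,0],"dp":[[0.001,0,-0.02],[0.001,0,-0.02],[0.001,0,-0.02]],"turn":[0,0,0]}'; python3 plan.py .5107 .2741 .36 -.1335
```

```text
time: 6.28
eef_pos: [0.5087, 0.273, 0.295]
ee_rot: [0.006, 0.998, -0.067, 0.001]
ft_force: [0.4, -0.5, -2.6]
width: 0.172
t 6.28 pos [0.5087 0.273  0.295 ] yaw -0.1349 tilt [ 0.0008 -0.0123] F [ 0.42 -0.46 -2.63] M [-0.03 -0.05 -0.01] w 0.172
dp [[0.001, -0.0003, -0.0325], [0.001, -0.0003, -0.0325]] turn [np.float64(-0.001), np.float64(-0.001)]
```

```bash
python3 -m handwheel '{"hand":[0,0,0,0],"dp":[[0.001,0,-0.025],[0.001,0,-0.025],[0.001,0,-0.025],[0,0,0]],"turn":[0,0,0,0]}'
python3 - <<'E'
from h import *
import pickle
s=env.state(); im=snap('side','s2.png'); pickle.dump(s,open('s_s2.pkl','wb'))
snap('wrist','w4.png'); snap('top','t4.png')
im=cv2.imread('pics/s2.png'); cv2.imwrite('pics/s2z.png',cv2.resize(im[140:340,230:380],None,fx=4,fy=4,interpolation=2)[:600] if 0 else cv2.resize(im[150:300,230:400],None,fx=4,fy=4,interpolation=2))
E
python3 plan.py
```

```text
time: 6.62
eef_pos: [0.5118, 0.2734, 0.3753]
ee_rot: [0.006, 0.998, -0.067, 0.001]
ft_force: [0.7, 0.1, -0.0]
width: 0.175
t 6.77 pos [0.51   0.2729 0.3691] yaw -0.135 tilt [-0.0074 -0.0149] F [ 0.46 -0.17 -1.35] M [ 0.02  0.02 -0.01] w 0.178
```

View pics/s2z.png

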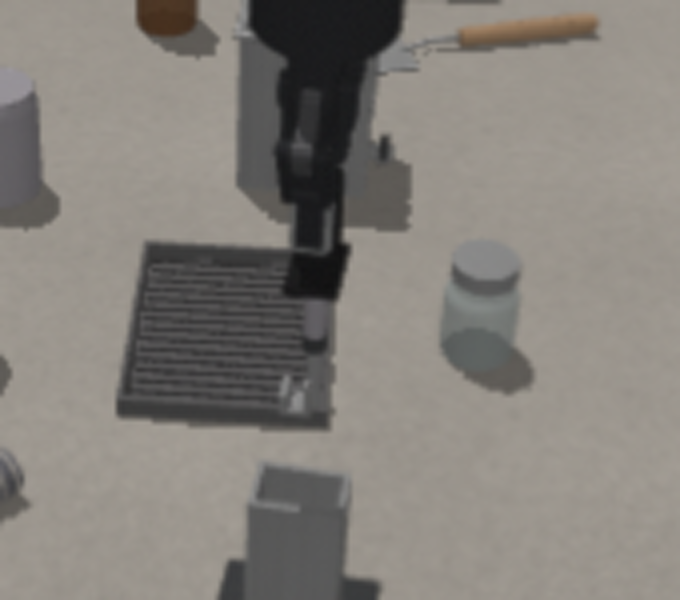

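View pics/w4.png

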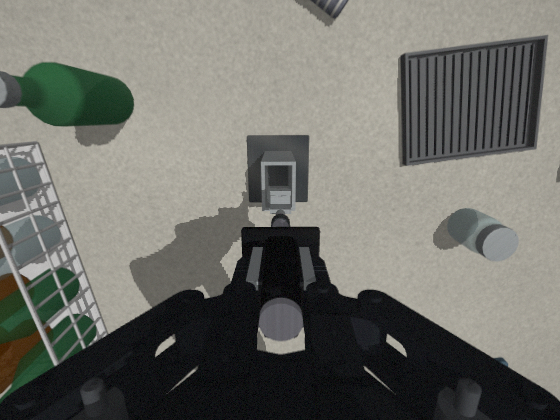

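Run:
```python
from h import *
im=cv2.imread('pics/s2.png'); a=cv2.resize(im[205:265,280:330],None,fx=9,fy=9,interpolation=2)
b=cv2.imread('pics/w4.png'); b=cv2.resize(b[145:240,240:325],None,fx=4.5,fy=4.5,interpolation=2)
h=max(a.shape[0],b.shape[0]); pad=lambda i:np.vstack([i,np.zeros((h-i.shape[0],i.shape[1],3),np.uint8)])
cv2.imwrite('pics/hz.png',np.hstack([pad(a),pad(b)[:,:350]])); print(a.shape,b.shape)
```

```text
(540, 450, 3) (428, 382, 3)
```

View pics/hz.png

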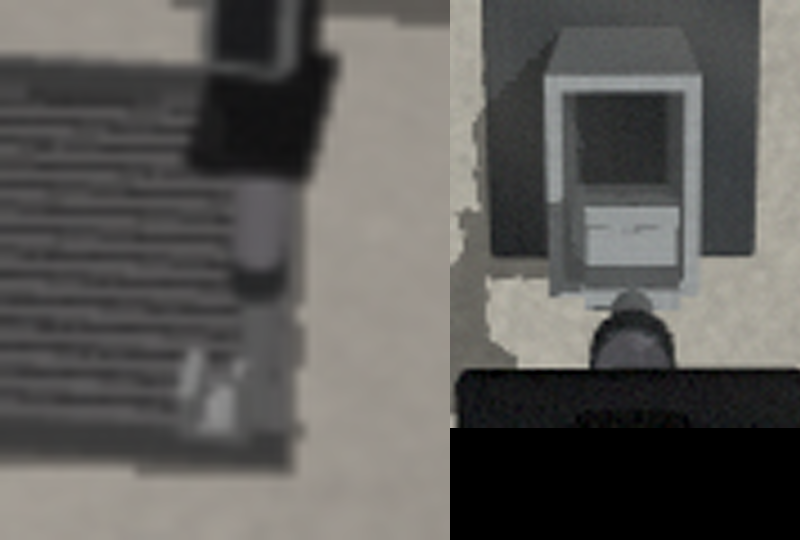

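Run:
```python
from h import *
import pickle
s=pickle.load(open('s_s2.pkl','rb')); T=pose(s); print(s['eef_pos'],T[:,2])
x=T[:3,0]; 
def off(z): # point along tool axis
    return T[:3,3]+T[:3,2]*z
for g in (.054,.060):
    print(g,'tube end front', w2px('side',off(g+.086)+[0,.006,0]), 'collar near-bottom edge', w2px('side',off(g+.036)+[0,.023,0]))
    for L in (.069,.08,.09,.1,.104):
        b=off(g+.036+L)
        print(L,'axis bottom front',w2px('side',b+[0,.009,0]).round(1),'tip bottom',w2px('side',b+x*.018+[0,.009,0]).round(1),'tip top',w2px('side',b+x*.016+[0,0.009,.013]).round(1),
          'wrist tip top L/R',w2px('wrist',[b+x*.018+[0,.009,.013],b+x*.018+[0,-.009,.013],b+x*.018+[0,.009,0]],s).round(1).tolist())
print('obs tube end',[280+258/9-.4,205+292/9-.4],'bottom',[280+265/9,205+437/9],'tip top',[280+192/9,205+350/9],'tip bot',[280+205/9,205+437/9])
print('obs wrist',[240+(585-450)/4.5,145+207/4.5],[240+(680-450)/4.5,145+207/4.5],'bottoms?',145+268/4.5)
```

```text
[0.51176166 0.27344456 0.37532884] [ 0.00207296 -0.01198535 -0.99992602  0.        ]
0.054 tube end front [[306.3435201  235.62867346]] collar near-bottom edge [[307.1487167 222.5119943]]
0.069 axis bottom front [[305.9 243.1]] tip bottom [[297.9 241.9]] tip top [[299.  237.5]] wrist tip top L/R [[267.5, 196.2], [291.4, 193.0], [268.0, 192.1]]
0.08 axis bottom front [[305.7 246.8]] tip bottom [[297.7 245.6]] tip top [[298.8 241.3]] wrist tip top L/R [[268.1, 192.7], [290.9, 189.6], [268.6, 188.9]]
0.09 axis bottom front [[305.5 250.2]] tip bottom [[297.6 249. ]] tip top [[298.7 244.7]] wrist tip top L/R [[268.6, 189.7], [290.5, 186.7], [269.0, 186.2]]
0.1 axis bottom front [[305.3 253.5]] tip bottom [[297.4 252.3]] tip top [[298.5 248.1]] wrist tip top L/R [[269.1, 187.0], [290.1, 184.1], [269.4, 183.8]]
0.104 axis bottom front [[305.3 254.8]] tip bottom [[297.4 253.6]] tip top [[298.4 249.4]] wrist tip top L/R [[269.2, 185.9], [290.0, 183.1], [269.6, 182.8]]
0.06 tube end front [[306.22411897 237.71923334]] collar near-bottom edge [[307.02154646 224.74980993]]
0.069 axis bottom fron
[... 341 characters left out ...]
m [[297.5 251. ]] tip top [[298.6 246.7]] wrist tip top L/R [[268.9, 188.0], [290.3, 185.1], [269.3, 184.7]]
0.1 axis bottom front [[305.2 255.4]] tip bottom [[297.4 254.3]] tip top [[298.4 250.1]] wrist tip top L/R [[269.3, 185.4], [289.9, 182.6], [269.7, 182.4]]
0.104 axis bottom front [[305.1 256.7]] tip bottom [[297.3 255.6]] tip top [[298.4 251.4]] wrist tip top L/R [[269.5, 184.4], [289.8, 181.7], [269.8, 181.5]]
obs tube end [308.2666666666667, 237.04444444444445] bottom [309.44444444444446, 253.55555555555554] tip top [301.3333333333333, 243.88888888888889] tip bot [302.77777777777777, 253.55555555555554]
obs wrist [270.0, 191.0] [291.1111111111111, 191.0] bottoms? 204.55555555555554
```

```bash
python3 plan.py .508 -.249 .385 -.052 15
```

```text
t 6.77 pos [0.51   0.2729 0.3691] yaw -0.135 tilt [-0.0074 -0.0149] F [ 0.46 -0.17 -1.35] M [ 0.02  0.02 -0.01] w 0.178
dp [[0.0045, 0.0345, -0.0005], [0.0044, 0.0345, -0.0005], [0.0042, 0.0346, -0.0005], [0.004, 0.0346, -0.0005], [0.0038, 0.0346, -0.0005]] turn [np.float64(-0.006), np.float64(-0.006), np.float64(-0.006), np.float64(-0.006), np.float64(-0.006)]
dp [[0.0036, 0.0346, -0.0005], [0.0034, 0.0346, -0.0005], [0.0032, 0.0347, -0.0005], [0.003, 0.0347, -0.0005], [0.0028, 0.0347, -0.0005]] turn [np.float64(-0.006), np.float64(-0.006), np.float64(-0.006), np.float64(-0.006), np.float64(-0.006)]
dp [[0.0026, 0.0347, -0.0005], [0.0024, 0.0347, -0.0005], [0.0022, 0.0347, -0.0005], [0.0021, 0.0347, -0.0005], [0.0019, 0.0348, -0.0005]] turn [np.float64(-0.006), np.float64(-0.006), np.float64(-0.006), np.float64(-0.006), np.float64(-0.006)]
```

```bash
python3 -m handwheel '{"hand":[0,0,0,0,0],"dp":[[0.004,0.02,-0.002],[0.004,0.035,-0.002],[0.004,0.035,-0.002],[0.004,0.035,-0.002],[0.004,0.035,-0.001]],"turn":[-0.006,-0.006,-0.006,-0.006,-0.006]}'
python3 -m handwheel '{"hand":[0,0,0,0,0],"dp":[[0.003,0.035,-0.001],[0.003,0.035,-0.001],[0.003,0.035,-0.001],[0.003,0.035,-0.001],[0.003,0.035,-0.001]],"turn":[-0.006,-0.006,-0.006,-0.006,-0.006]}'
python3 plan.py .508 -.249 .385 -.052
```

```text
time: 7.18
eef_pos: [0.5066, 0.1131, 0.3683]
ee_rot: [0.008, 0.999, -0.046, -0.013]
ft_force: [1.5, -0.7, -2.0]
width: 0.179
time: 7.6
eef_pos: [0.5025, -0.0694, 0.3646]
ee_rot: [0.006, 0.999, -0.029, -0.023]
ft_force: [1.4, 0.2, -1.3]
width: 0.177
t 7.6 pos [ 0.5025 -0.0694  0.3646] yaw -0.0583 tilt [-0.0461 -0.01  ] F [ 1.41  0.24 -1.25] M [ 0.05 -0.11  0.  ] w 0.177
dp [[0.003, 0.0358, -0.0038], [0.003, 0.0358, -0.0038], [0.0029, 0.0358, -0.0038], [0.0029, 0.0359, -0.0038], [0.0028, 0.0359, -0.0038]] turn [np.float64(-0.001), np.float64(-0.001), np.float64(-0.001), np.float64(-0.001), np.float64(-0.001)]
```

```bash
python3 -m handwheel '{"hand":[0,0],"dp":[[0,0,0],[0,0,0]],"turn":[0,0]}';python3 plan.py
python3 -m handwheel '{"hand":[0,0],"dp":[[0,0,0],[0,0,0]],"turn":[0,0]}'
python3 plan.py .508 -.249 .385 -.052
```

```text
time: 7.77
eef_pos: [0.5011, -0.0765, 0.3602]
ee_rot: [0.006, 0.999, -0.033, -0.027]
ft_force: [-0.0, -0.1, -1.8]
width: 0.18
t 7.77 pos [ 0.5011 -0.0765  0.3602] yaw -0.0669 tilt [-0.0534 -0.0103] F [-0.04 -0.06 -1.84] M [ 0.05 -0.03 -0.04] w 0.18
time: 7.93
eef_pos: [0.5001, -0.0764, 0.3572]
ee_rot: [0.005, 0.999, -0.034, -0.029]
ft_force: [0.6, -0.3, -2.2]
width: 0.181
t 7.93 pos [ 0.5001 -0.0764  0.3572] yaw -0.0685 tilt [-0.0587 -0.0081] F [ 0.65 -0.25 -2.21] M [-0.02 -0.03  0.01] w 0.181
dp [[0.0036, 0.0344, -0.0054], [0.0035, 0.0344, -0.0054], [0.0034, 0.0344, -0.0054], [0.0033, 0.0344, -0.0053], [0.0032, 0.0345, -0.0053]] turn [np.float64(-0.003), np.float64(-0.003), np.float64(-0.003), np.float64(-0.003), np.float64(-0.003)]
```

```bash
python3 plan.py .522 -.248 .375 -.052 5
```

```text
t 7.93 pos [ 0.5001 -0.0764  0.3572] yaw -0.0685 tilt [-0.0587 -0.0081] F [ 0.65 -0.25 -2.21] M [-0.02 -0.03  0.01] w 0.181
dp [[0.0065, 0.034, -0.0035], [0.0064, 0.034, -0.0035], [0.0063, 0.034, -0.0035], [0.0062, 0.0341, -0.0035], [0.0061, 0.0341, -0.0035]] turn [np.float64(-0.003), np.float64(-0.003), np.float64(-0.003), np.float64(-0.003), np.float64(-0.003)]
```

```bash
python3 -m handwheel '{"hand":[0,0,0,0,0],"dp":[[0.007,0.034,-0.005],[0.007,0.034,-0.005],[0.007,0.034,-0.005],[0.007,0.034,-0.005],[0.007,0.034,-0.005]],"turn":[-0.004,-0.004,-0.004,-0.004,-0.004]}'
python3 plan.py .522 -.248 .37 -.052
```

```text
time: 8.35
eef_pos: [0.5281, -0.2381, 0.3786]
ee_rot: [0.0, 0.999, -0.013, -0.032]
ft_force: [0.9, -0.6, -2.3]
width: 0.18
t 8.35 pos [ 0.5281 -0.2381  0.3786] yaw -0.026 tilt [-0.0647 -0.0001] F [ 0.95 -0.6  -2.27] M [-0.02 -0.08 -0.01] w 0.18
dp [[-0.0053, 0.01, 0.009]] turn [np.float64(0.026)]
```

```bash
python3 -m handwheel '{"hand":[0],"dp":[[-0.003,0.008,0]],"turn":[0.024]}'
python3 - <<'E'
from h import *
import pickle
env.grab_frame('top'); env.grab_frame('top')
s=env.state(); snap('wrist','w5.png'); pickle.dump(s,open('s5.pkl','wb'))
snap('side','s5.png'); snap('top','t5.png')
im=cv2.imread('pics/w5.png'); cv2.imwrite('pics/w5z.png',cv2.resize(im[90:290,200:360],None,fx=3.5,fy=3,interpolation=2))
im=cv2.imread('pics/s5.png'); cv2.imwrite('pics/s5z.png',cv2.resize(im[80:220,250:380],None,fx=4.2,fy=4.2,interpolation=2))
E
python3 plan.py
```

```text
time: 8.43
eef_pos: [0.5263, -0.2494, 0.3784]
ee_rot: [0.002, 0.999, -0.025, -0.032]
ft_force: [-0.2, -0.5, -1.7]
width: 0.176
t 8.68 pos [ 0.525  -0.244   0.3784] yaw -0.0479 tilt [-0.0653  0.0012] F [ 0.13  0.07 -1.27] M [ 0.05 -0.05  0.  ] w 0.18
```

View pics/w5z.png

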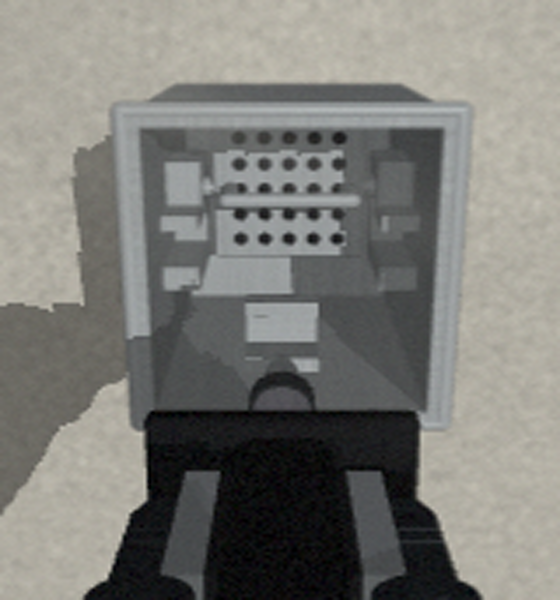

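View pics/s5z.png

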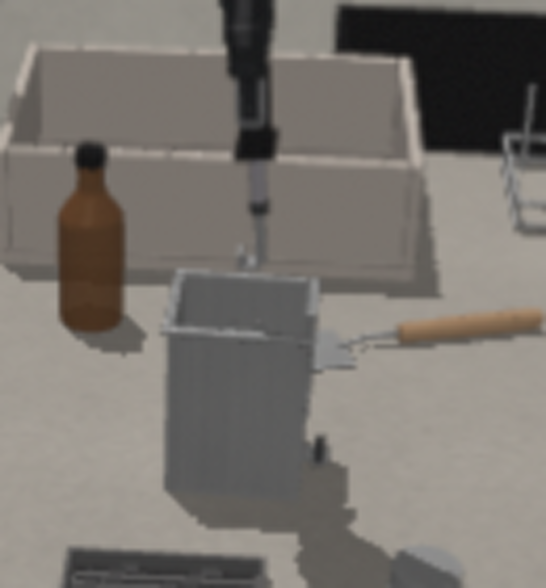

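```bash
cat > tank.py <<'E'
from h import *
TK=np.array([.520,-.250]); TY=-.0525
def w2t(P):
    P=np.atleast_2d(P); d=P[:,:2]-TK; c,s=np.cos(TY),np.sin(TY)
    return np.c_[c*d[:,0]+s*d[:,1],-s*d[:,0]+c*d[:,1],P[:,2]]
def hook(s,a=(-.0035,0,.187)):  # underside on rod axis
    T=pose(s); return (T@np.r_[a,1])[:3]
def t2w(x,y):
    c,s=np.cos(TY),np.sin(TY); return TK+[c*x-s*y,s*x+c*y]
if __name__=='__main__':
    s=env.state(); H=hook(s); print('hook axis in tank mm',(w2t(H)*1000).round(1), 'F',np.round(s['ft_force'],1))
    t=t2w(-.012,0)
E
python3 - <<'E'
from tank import *
import pickle
s=pickle.load(open('s5.pkl','rb')); print(s['eef_pos'])
H=hook(s); print('H',H,w2t(H)*1000)
for z in (.185,.19,.20,.21): print(z,(w2t(px2w('wrist',[[270,190.7],[291.1,190.7]],z,s))*1000).round(1).tolist())
o=lambda u,v:[200+u/3.5-.35,90+v/3-.33]
print('bar',(w2t(px2w('wrist',[o(220,200),o(360,201)],.095,s))*1000).round(1).tolist())
E
python3 tank.py
```

```text
[ 0.52500978 -0.24650612  0.37780786]
H [ 0.50918509 -0.24616411  0.19144608] [[-11.00129612   3.26308249 191.44608348]]
0.185 [[1.9, 11.9, 185.0], [1.9, -7.2, 185.0]]
0.19 [[3.4, 11.7, 190.0], [3.5, -7.0, 190.0]]
0.2 [[6.6, 11.4, 200.0], [6.6, -6.6, 200.0]]
0.21 [[9.7, 11.0, 210.0], [9.7, -6.2, 210.0]]
bar [[15.9, 23.2, 95.0], [15.6, -23.7, 95.0]]
hook axis in tank mm [[-11.1   5.8 192. ]] F [ 0.1  0.1 -1.3]
```

```bash
python3 plan.py .526 -.249 .285 -.0525 3
```

```text
t 8.68 pos [ 0.525  -0.244   0.3784] yaw -0.0479 tilt [-0.0653  0.0012] F [ 0.13  0.07 -1.27] M [ 0.05 -0.05  0.  ] w 0.18
dp [[0.0025, 0.0016, 0.031], [0.0025, 0.0016, 0.031], [0.0025, 0.0016, 0.031]] turn [np.float64(0.002), np.float64(0.002), np.float64(0.002)]
```

```bash
python3 -m handwheel '{"hand":[0,0],"dp":[[0.002,0.003,0.03],[0.002,0.002,0.03]],"turn":[0.003,0.002]}'
python3 plan.py .526 -.249 .285 -.0525;python3 tank.py
```

```text
time: 8.85
eef_pos: [0.5276, -0.2465, 0.3245]
ee_rot: [0.004, 0.999, -0.024, -0.027]
ft_force: [-0.6, 0.5, -2.6]
width: 0.174
t 8.85 pos [ 0.5276 -0.2465  0.3245] yaw -0.048 tilt [-0.0532 -0.0065] F [-0.62  0.52 -2.57] M [-0.01 -0.07  0.03] w 0.174
dp [[0.0006, 0.0022, 0.0396]] turn [np.float64(0.005)]
hook axis in tank mm [[ -6.    2.2 138. ]] F [-0.6  0.5 -2.6]
```

```bash
python3 -m handwheel '{"hand":[0],"dp":[[-0.005,0.001,0.02]],"turn":[0.004]}'
python3 plan.py;python3 tank.py
```

```text
time: 8.93
eef_pos: [0.522, -0.2452, 0.3033]
ee_rot: [0.004, 0.999, -0.024, -0.026]
ft_force: [-0.1, 0.1, -1.9]
width: 0.175
t 8.93 pos [ 0.522  -0.2452  0.3033] yaw -0.0491 tilt [-0.0525 -0.006 ] F [-0.12  0.15 -1.85] M [ 0.01 -0.01 -0.01] w 0.175
hook axis in tank mm [[-11.5   3.3 116.7]] F [-0.1  0.1 -1.9]
```

```bash
python3 -m handwheel '{"hand":[0,0],"dp":[[0,0.003,0.016],[0,0.002,0.01]],"turn":[0.003,0]}'
python3 plan.py;python3 tank.py
python3 -c "
from h import *
snap('wrist','w6.png'); im=cv2.imread('pics/w6.png'); cv2.imwrite('pics/w6z.png',cv2.resize(im[60:260,200:360],None,fx=3.5,fy=3,interpolation=2))"; python3 tank.py
```

```text
time: 9.1
eef_pos: [0.5191, -0.2451, 0.2742]
ee_rot: [0.002, 0.999, -0.023, -0.028]
ft_force: [-0.4, 0.2, -1.7]
width: 0.179
t 9.1 pos [ 0.5191 -0.2451  0.2742] yaw -0.0467 tilt [-0.0558 -0.003 ] F [-0.41  0.21 -1.65] M [-0.01 -0.04 -0.02] w 0.179
hook axis in tank mm [[-15.    3.8  87.7]] F [-0.4  0.2 -1.7]
hook axis in tank mm [[-16.3   4.3  86.1]] F [-1.5  1.3 -3.9]
```

View pics/w6z.png

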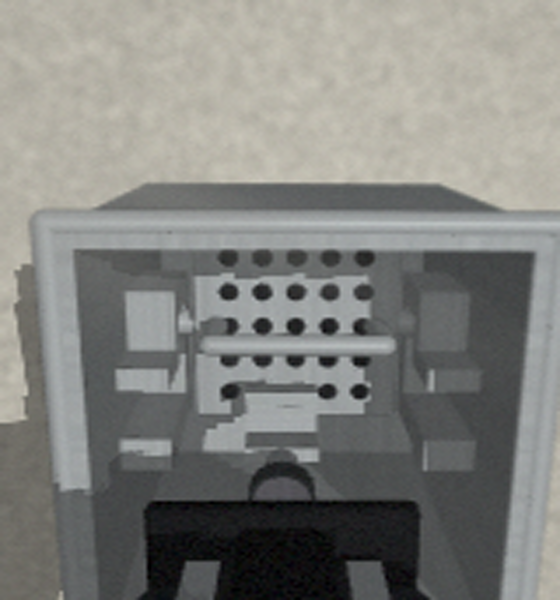

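```bash
python3 -m handwheel '{"hand":[0],"dp":[[0.005,0.006,0]],"turn":[0.004]}'; python3 tank.py
python3 -m handwheel '{"hand":[0],"dp":[[0.001,0.003,0.002]],"turn":[0.002]}'
python3 tank.py; python3 plan.py
```

```text
time: 9.23
eef_pos: [0.5228, -0.249, 0.2723]
ee_rot: [0.001, 0.999, -0.024, -0.03]
ft_force: [0.6, 0.6, -1.8]
width: 0.179
hook axis in tank mm [[-11.9   0.5  85.9]] F [ 0.6  0.6 -1.8]
time: 9.32
eef_pos: [0.5246, -0.252, 0.2711]
ee_rot: [0.001, 0.999, -0.025, -0.029]
ft_force: [0.7, -1.1, -0.3]
width: 0.179
hook axis in tank mm [[-9.7 -2.5 84.6]] F [ 0.7 -1.1 -0.3]
t 9.32 pos [ 0.5246 -0.252   0.2711] yaw -0.0496 tilt [-0.0582 -0.0009] F [ 0.69 -1.14 -0.29] M [-0.03 -0.03  0.01] w 0.179
```

```bash
python3 -m handwheel '{"hand":[0],"dp":[[-0.001,-0.001,0.003]],"turn":[0]}'|grep force; python3 tank.py
python3 -m handwheel '{"hand":[0],"dp":[[-0.001,-0.001,0.003]],"turn":[0]}'|grep force; python3 tank.py
python3 -m handwheel '{"hand":[0],"dp":[[-0.001,0,0.002]],"turn":[0]}'|grep force; python3 tank.py
```

```text
ft_force: [0.4, -0.3, -1.9]
hook axis in tank mm [[-9.4 -2.4 82.7]] F [ 0.4 -0.3 -1.9]
ft_force: [0.3, 0.0, -2.0]
hook axis in tank mm [[-9.5 -1.8 80.5]] F [ 0.3  0.  -2. ]
ft_force: [0.2, 0.4, -2.0]
hook axis in tank mm [[-10.2  -1.9  79. ]] F [ 0.2  0.4 -2. ]
```

```bash
for i in 1; do python3 -m handwheel '{"hand":[0],"dp":[[0,0,0.002]],"turn":[0]}'|grep force; python3 tank.py
python3 -m handwheel '{"hand":[0],"dp":[[0,0,0.002]],"turn":[0]}'|grep force; python3 tank.py
python3 -m handwheel '{"hand":[0],"dp":[[0,0,0.002]],"turn":[0]}'|grep force; python3 tank.py; done
```

```text
ft_force: [0.1, 0.6, -2.0]
hook axis in tank mm [[-10.   -2.1  77.4]] F [ 0.1  0.6 -2. ]
ft_force: [-0.2, 1.0, -0.6]
hook axis in tank mm [[-10.   -2.2  75.7]] F [-0.2  1.  -0.6]
ft_force: [-2.3, 2.4, 14.9]
hook axis in tank mm [[-9.6 -2.6 75. ]] F [-2.3  2.4 14.9]
```

```bash
python3 -m handwheel '{"hand":[0],"dp":[[0,0,-0.004]],"turn":[0]}'|grep force; python3 tank.py; python3 plan.py
```

```text
ft_force: [-0.3, 0.1, -2.0]
hook axis in tank mm [[-9.9 -2.3 78.8]] F [-0.3  0.1 -2. ]
t 9.9 pos [ 0.5231 -0.2509  0.2654] yaw -0.0495 tilt [-0.0511 -0.0059] F [-0.34  0.05 -1.95] M [ 0.04 -0.04  0.01] w 0.175
```

```bash
python3 -m handwheel '{"hand":[0],"dp":[[0.004,-0.001,-0.002]],"turn":[0]}'|grep force; python3 tank.py; python3 -m handwheel '{"hand":[0],"dp":[[0.005,-0.001,-0.001]],"turn":[0]}'|grep force; python3 tank.py; python3 plan.py
```

```text
ft_force: [0.1, 1.4, -1.5]
hook axis in tank mm [[-5.7 -1.7 81.5]] F [ 0.1  1.4 -1.5]
ft_force: [0.7, 0.7, -1.9]
hook axis in tank mm [[-0.4 -0.8 82.7]] F [ 0.7  0.7 -1.9]
t 10.07 pos [ 0.5324 -0.2497  0.2692] yaw -0.0505 tilt [-0.0499 -0.0069] F [ 0.66  0.66 -1.94] M [ 0.05 -0.04 -0.02] w 0.178
```

```bash
python3 -m handwheel '{"hand":[0],"dp":[[0.004,0,0.001]],"turn":[0]}'|grep force; python3 tank.py; python3 -m handwheel '{"hand":[0],"dp":[[0.003,0,0]],"turn":[0]}'|grep force; python3 tank.py; python3 plan.py
```

```text
ft_force: [0.5, 0.0, -1.4]
hook axis in tank mm [[ 4.6 -0.9 82. ]] F [ 0.5  0.  -1.4]
ft_force: [0.3, 0.2, -3.1]
hook axis in tank mm [[ 8.2 -0.8 81.6]] F [ 0.3  0.2 -3.1]
t 10.23 pos [ 0.5408 -0.25    0.2682] yaw -0.0504 tilt [-0.0486 -0.0075] F [ 0.31  0.24 -3.08] M [ 0.03 -0.01  0.05] w 0.174
```

```bash
python3 -m handwheel '{"hand":[0],"dp":[[-0.001,0,-0.005]],"turn":[0]}'|grep force; python3 tank.py
python3 -c "
from h import *
snap('wrist','w7.png'); im=cv2.imread('pics/w7.png'); cv2.imwrite('pics/w7z.png',cv2.resize(im[60:260,200:360],None,fx=3.5,fy=3,interpolation=2))"; python3 tank.py
```

```text
ft_force: [-0.7, -0.8, -1.5]
hook axis in tank mm [[ 7.6 -0.2 85.4]] F [-0.7 -0.8 -1.5]
hook axis in tank mm [[ 7.9 -0.6 86.9]] F [-0.5  0.6 -0.7]
```

View pics/w7z.png

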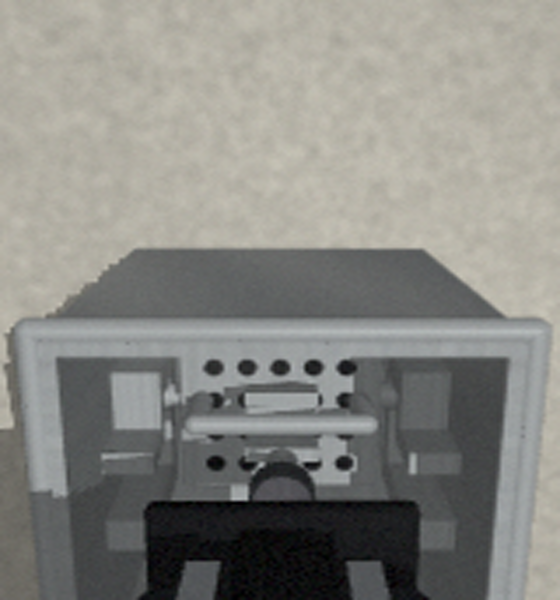

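```bash
python3 -m handwheel '{"hand":[0],"dp":[[0,0,-0.004]],"turn":[0]}'|grep force; python3 tank.py
python3 -m handwheel '{"hand":[0],"dp":[[0,0,-0.003]],"turn":[0]}'|grep force; python3 tank.py
python3 -m handwheel '{"hand":[0],"dp":[[0,0,-0.002]],"turn":[0]}'|grep force; python3 tank.py
```

```text
ft_force: [0.2, 1.2, -2.2]
hook axis in tank mm [[ 7.7 -0.4 90.5]] F [ 0.2  1.2 -2.2]
ft_force: [0.3, -0.5, -4.8]
hook axis in tank mm [[ 7.9 -0.4 94. ]] F [ 0.3 -0.5 -4.8]
ft_force: [0.4, 0.3, -3.6]
hook axis in tank mm [[ 7.8 -0.3 96.1]] F [ 0.4  0.3 -3.6]
```

```bash
python3 -m handwheel '{"hand":[0],"dp":[[0,0,-0.004]],"turn":[0]}'|grep force; python3 tank.py
python3 -m handwheel '{"hand":[0],"dp":[[0,0,-0.003]],"turn":[0]}'|grep force; python3 tank.py; python3 plan.py
```

```text
ft_force: [-0.3, 0.5, -4.0]
hook axis in tank mm [[ 7.5  0.1 99.8]] F [-0.3  0.5 -4. ]
ft_force: [0.2, -1.0, -4.3]
hook axis in tank mm [[  7.4   0.2 103. ]] F [ 0.2 -1.  -4.3]
t 10.78 pos [ 0.5406 -0.2494  0.2896] yaw -0.0498 tilt [-0.0518 -0.0055] F [ 0.2  -0.99 -4.27] M [-0.03 -0.12 -0.  ] w 0.177
```

```bash
python3 -m handwheel '{"hand":[0],"dp":[[-0.004,0,0]],"turn":[0]}'|grep force; python3 tank.py
python3 -m handwheel '{"hand":[0],"dp":[[-0.004,0,0]],"turn":[0]}'|grep force; python3 tank.py
python3 -m handwheel '{"hand":[0],"dp":[[-0.004,0,0]],"turn":[0]}'|grep force; python3 tank.py
```

```text
ft_force: [0.0, -0.2, -4.6]
hook axis in tank mm [[  4.1  -0.  103.8]] F [ 0.  -0.2 -4.6]
ft_force: [0.3, -0.0, -4.7]
hook axis in tank mm [[ -0.3   0.  103.9]] F [ 0.3 -0.  -4.7]
ft_force: [-0.7, 0.0, -4.6]
hook axis in tank mm [[-4.90e+00  1.00e-01  1.04e+02]] F [-0.7  0.  -4.6]
```

```bash
python3 -m handwheel '{"hand":[0],"dp":[[-0.003,0,0.001]],"turn":[0]}'|grep force; python3 tank.py
python3 -m handwheel '{"hand":[0],"dp":[[-0.002,0,0.001]],"turn":[0]}'|grep force; python3 tank.py
python3 -m handwheel '{"hand":[0],"dp":[[-0.001,0,0]],"turn":[0]}'|grep force; python3 tank.py
python3 -c "
from h import *
snap('wrist','w8.png'); im=cv2.imread('pics/w8.png'); cv2.imwrite('pics/w8z.png',cv2.resize(im[60:260,200:360],None,fx=3.5,fy=3,interpolation=2))"; python3 tank.py
```

```text
ft_force: [0.1, -0.1, -4.2]
hook axis in tank mm [[-8.600e+00  1.000e-01  1.033e+02]] F [ 0.1 -0.1 -4.2]
ft_force: [-0.7, 0.4, -3.8]
hook axis in tank mm [[-1.140e+01  1.000e-01  1.023e+02]] F [-0.7  0.4 -3.8]
ft_force: [0.4, 0.6, -4.1]
hook axis in tank mm [[-13.1   0.3 102. ]] F [ 0.4  0.6 -4.1]
hook axis in tank mm [[-13.2   0.2 102.1]] F [-0.1  0.1 -3.5]
```

View pics/w8z.png

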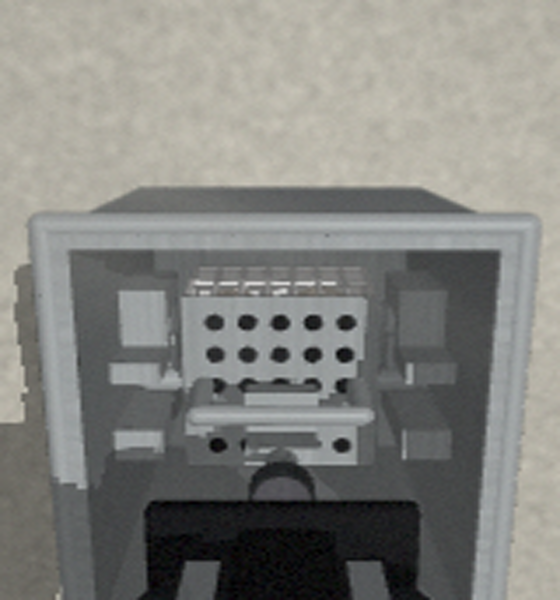

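Run:
```python
from tank import *
s=env.state(); o=lambda u,v:[200+u/3.5-.35,60+v/3-.33]
print('bar',(w2t(px2w('wrist',[o(190,414),o(374,414)],.1035,s))*1000).round(1).tolist())
print('lug',(w2t(px2w('wrist',[o(175,378),o(392,378)],.0725,s))*1000).round(1).tolist())
print('lid edges',(w2t(px2w('wrist',[o(281,297),o(281,465)],.0785,s))*1000).round(1).tolist())
for x in (-7,7,30):
  for z in (.11,.085): print(x,z,[((w2px('wrist',np.r_[t2w(x/1000,y/1000),z],s)[0]-[200,60])*[3.5,3]).round(0).tolist() for y in (30,42)])
```

```text
bar [[-4.4, 22.9, 103.5], [-4.4, -23.7, 103.5]]
lug [[-2.1, 29.4, 72.5], [-2.0, -31.5, 72.5]]
lid edges [[25.6, -0.2, 78.5], [-30.2, -0.4, 78.5]]
-7 0.11 [[158.0, 428.0], [110.0, 428.0]]
-7 0.085 [[168.0, 403.0], [123.0, 403.0]]
7 0.11 [[156.0, 382.0], [107.0, 382.0]]
7 0.085 [[166.0, 360.0], [121.0, 360.0]]
30 0.11 [[153.0, 301.0], [102.0, 301.0]]
30 0.085 [[163.0, 285.0], [117.0, 285.0]]
```

```bash
python3 -m handwheel '{"hand":[0],"dp":[[0.001,0,-0.004]],"turn":[0]}'|grep force; python3 tank.py
python3 -m handwheel '{"hand":[0],"dp":[[0.001,0,-0.005]],"turn":[0]}'|grep force; python3 tank.py
python3 -m handwheel '{"hand":[0],"dp":[[0.001,0,-0.006]],"turn":[0]}'|grep force; python3 tank.py; python3 plan.py
```

```text
ft_force: [0.2, -0.6, -4.4]
hook axis in tank mm [[-12.8   0.6 105.4]] F [ 0.2 -0.6 -4.4]
ft_force: [0.7, -0.1, -3.9]
hook axis in tank mm [[-11.7   0.8 110.4]] F [ 0.7 -0.1 -3.9]
ft_force: [-1.3, 0.2, -3.7]
hook axis in tank mm [[-10.5   1.  116.6]] F [-1.3  0.2 -3.7]
t 11.58 pos [ 0.5233 -0.248   0.3031] yaw -0.0505 tilt [-0.0547 -0.0034] F [-1.33  0.18 -3.66] M [-0.01 -0.05  0.03] w 0.172
```

```bash
python3 -m handwheel '{"hand":[0,0],"dp":[[-0.0005,0.0005,-0.008],[0,0.0005,-0.008]],"turn":[0,0]}'|grep force; python3 tank.py
python3 -m handwheel '{"hand":[0,0],"dp":[[0,0.0005,-0.01],[0,0,-0.01]],"turn":[0,0]}'|grep force; python3 tank.py; python3 plan.py
```

```text
ft_force: [-0.3, 0.6, -4.3]
hook axis in tank mm [[ -9.7   0.2 133.9]] F [-0.3  0.6 -4.3]
ft_force: [-0.3, -0.3, -3.8]
hook axis in tank mm [[ -8.3  -0.3 156.1]] F [-0.3 -0.3 -3.8]
t 11.92 pos [ 0.5255 -0.2495  0.3426] yaw -0.0499 tilt [-0.0547 -0.0034] F [-0.25 -0.29 -3.76] M [-0.04 -0.08  0.01] w 0.179
```

```bash
python3 -m handwheel '{"hand":[0,0],"dp":[[-0.001,0,-0.018],[-0.001,0,-0.02]],"turn":[0,0]}'|grep force; python3 tank.py
python3 -m handwheel '{"hand":[0,0,0],"dp":[[-0.001,0,-0.02],[-0.001,0,-0.02],[-0.001,0,-0.012]],"turn":[0,0,0]}'|grep force; python3 tank.py; python3 plan.py
```

```text
ft_force: [-0.7, -0.4, -3.9]
hook axis in tank mm [[ -9.    0.5 195.3]] F [-0.7 -0.4 -3.9]
ft_force: [0.2, -0.9, -3.8]
hook axis in tank mm [[ -8.4   0.5 254.5]] F [ 0.2 -0.9 -3.8]
t 12.33 pos [ 0.5251 -0.2484  0.4411] yaw -0.0498 tilt [-0.0535 -0.0041] F [ 0.2  -0.92 -3.75] M [-0.06 -0.07  0.01] w 0.176
```

```bash
python3 -m handwheel '{"hand":[0,0,0,0],"dp":[[0,0,0],[0,0,0],[0,0,0],[0,0,0]],"turn":[0,0,0,0]}'|grep force; python3 tank.py
python3 -c "
from h import *
snap('side','s9.png'); snap('wrist','w9.png')
im=cv2.imread('pics/s9.png'); cv2.imwrite('pics/s9z.png',cv2.resize(im[60:220,230:380],None,fx=4,fy=3.7,interpolation=2))"; python3 plan.py
```

```text
ft_force: [-0.9, 0.5, -4.4]
hook axis in tank mm [[ -6.6  -0.4 259.7]] F [-0.9  0.5 -4.4]
t 12.77 pos [ 0.5255 -0.2485  0.4458] yaw -0.0498 tilt [-0.0474 -0.0085] F [-0.04  0.12 -4.97] M [ 0.03 -0.07  0.03] w 0.178
```

View pics/s9z.png

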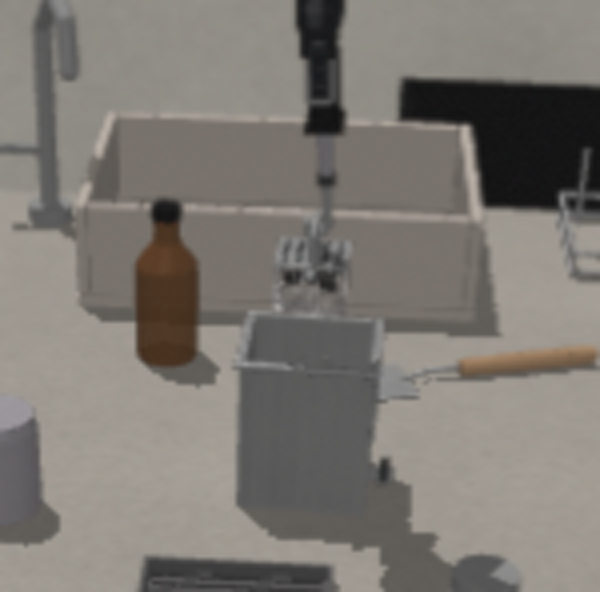

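View pics/w9.png

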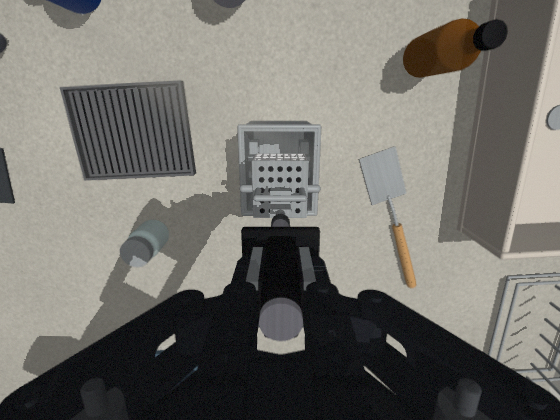

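```bash
python3 - <<'E'
from tank import *
s=env.state()
print(px2w('wrist',[[64,87],[183,81],[194,174],[84,180]],.016,s).round(4), hook(s))
E
python3 plan.py .57 -.008 .43 0 11
```

```text
[[ 0.6422  0.077   0.016 ]
 [ 0.6403 -0.1094  0.016 ]
 [ 0.4941 -0.1055  0.016 ]
 [ 0.4938  0.0846  0.016 ]] [ 0.51314681 -0.24995816  0.25921981]
t 12.77 pos [ 0.5255 -0.2485  0.4458] yaw -0.0498 tilt [-0.0474 -0.0085] F [-0.04  0.12 -4.97] M [ 0.03 -0.07  0.03] w 0.178
dp [[0.003, -0.0221, 0.0011], [0.0031, -0.022, 0.0011], [0.0032, -0.022, 0.0011], [0.0033, -0.022, 0.001], [0.0034, -0.022, 0.001]] turn [np.float64(-0.005), np.float64(-0.005), np.float64(-0.005), np.float64(-0.005), np.float64(-0.005)]
dp [[0.0035, -0.022, 0.001], [0.0036, -0.022, 0.001], [0.0037, -0.022, 0.001], [0.0038, -0.0219, 0.001], [0.0039, -0.0219, 0.001]] turn [np.float64(-0.005), np.float64(-0.005), np.float64(-0.005), np.float64(-0.005), np.float64(-0.005)]
dp [[0.004, -0.0219, 0.001]] turn [np.float64(-0.005)]
```

```bash
python3 -m handwheel '{"hand":[0,0,0,0,0],"dp":[[0.002,-0.008,0],[0.003,-0.016,0],[0.003,-0.022,0.001],[0.003,-0.024,0.001],[0.003,-0.024,0.001]],"turn":[0,0,0,0,0]}'|grep force; python3 tank.py
python3 -m handwheel '{"hand":[0,0,0,0,0],"dp":[[0.003,-0.024,0.001],[0.003,-0.024,0.001],[0.003,-0.024,0.001],[0.003,-0.022,0.001],[0.003,-0.018,0.001]],"turn":[0,0,0,0,0]}'|grep force;  python3 plan.py .57 -.010 .41; python3 -c "
from tank import *
print(hook(env.state()))"
```

```text
ft_force: [0.9, 0.4, -3.6]
hook axis in tank mm [[  5.2  93.7 249.6]] F [ 0.9  0.4 -3.6]
ft_force: [0.6, 0.4, -4.3]
t 13.6 pos [ 0.5647 -0.0353  0.4252] yaw -0.0576 tilt [-0.0614 -0.0014] F [ 0.62  0.4  -4.31] M [ 0.03 -0.07  0.01] w 0.177
dp [[0.0048, -0.0256, 0.0148]] turn [np.float64(-0.0)]
[ 0.54969363 -0.0353207   0.23872298]
```

```bash
python3 -m handwheel '{"hand":[0,0,0,0],"dp":[[0.005,-0.014,0.006],[0.006,-0.008,0.015],[0.004,-0.003,0.022],[0.002,0,0.025]],"turn":[0,0,0,0]}'|grep force;  python3 plan.py; python3 -c "
from tank import *
print(hook(env.state()))"
```

```text
ft_force: [0.5, 0.1, -4.4]
t 13.93 pos [ 0.5807 -0.0018  0.3579] yaw -0.0499 tilt [-0.053   0.0001] F [ 0.52  0.12 -4.43] M [ 0.03 -0.12 -0.01] w 0.176
[ 0.56728082 -0.00159807  0.17129945]
```

```bash
python3 -m handwheel '{"hand":[0,0,0],"dp":[[0.000,0.001,0.024],[0,0.001,0.024],[0,0,0.018]],"turn":[0,0,0]}'|grep force;  python3 plan.py; python3 -c "
from tank import *
h=hook(env.state());print(h,h[2]-.0695)"
```

```text
ft_force: [-0.2, 1.0, -4.5]
t 14.18 pos [ 5.760e-01 -2.000e-04  2.862e-01] yaw -0.0469 tilt [-0.0563  0.0015] F [-0.17  1.01 -4.55] M [0.05 0.03 0.03] w 0.173
[5.61979265e-01 2.57819761e-04 9.96925785e-02] 0.03019257848898707
```

```bash
cat > hz.py <<'E'
from tank import *
s=env.state(); h=hook(s); print('t',round(s['time'],2),'hook',h.round(4),'bz',round(h[2]-.0695,4),'F',np.round(s['ft_force'],1))
E
python3 -m handwheel '{"hand":[0],"dp":[[0,0,0.012]],"turn":[0]}'|grep force; python3 hz.py
python3 -m handwheel '{"hand":[0],"dp":[[0,0,0.004]],"turn":[0]}'|grep force; python3 hz.py
python3 -m handwheel '{"hand":[0],"dp":[[0,0,0.003]],"turn":[0]}'|grep force; python3 hz.py
python3 -c "
from h import *
snap('side','s10.png'); snap('wrist','w10.png')
im=cv2.imread('pics/s10.png'); cv2.imwrite('pics/s10z.png',cv2.resize(im[140:270,230:360],None,fx=4.6,fy=4.6,interpolation=2))"; python3 hz.py
```

```text
ft_force: [-1.0, 0.2, -3.5]
t 14.27 hook [0.5593 0.0015 0.0848] bz 0.0153 F [-1.   0.2 -3.5]
ft_force: [-0.6, 0.0, -5.2]
t 14.35 hook [0.5565 0.0026 0.0777] bz 0.0082 F [-0.6  0.  -5.2]
ft_force: [-0.1, -0.3, -2.0]
t 14.43 hook [0.5553 0.0033 0.0736] bz 0.0041 F [-0.1 -0.3 -2. ]
t 14.53 hook [0.556  0.003  0.0744] bz 0.0049 F [ 1.5 -0.5 -3.7]
```

View pics/s10z.png

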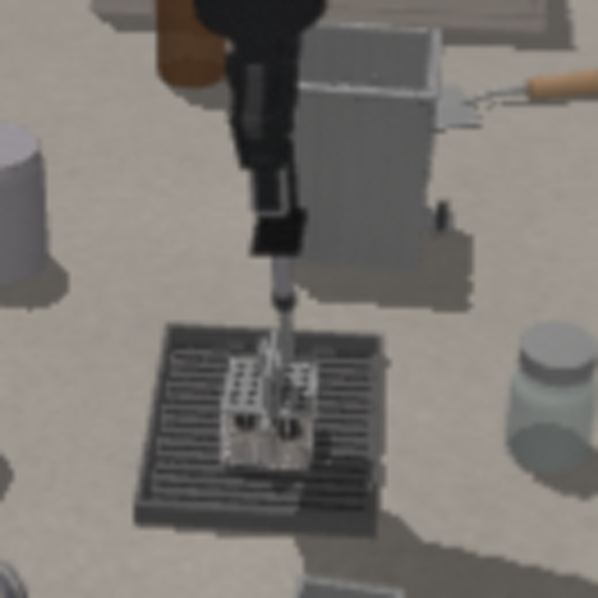

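```bash
python3 -m handwheel '{"hand":[0],"dp":[[0,0,0.002]],"turn":[0]}'|grep force; python3 hz.py
python3 -m handwheel '{"hand":[0],"dp":[[0,0,0.002]],"turn":[0]}'|grep force; python3 hz.py
python3 -m handwheel '{"hand":[0],"dp":[[0,0,0.003]],"turn":[0]}'|grep force; python3 hz.py
```

```text
ft_force: [0.3, 0.1, -1.1]
t 14.62 hook [0.557  0.003  0.0737] bz 0.0042 F [ 0.3  0.1 -1.1]
ft_force: [0.2, 0.2, -1.9]
t 14.7 hook [0.5579 0.0029 0.0727] bz 0.0032 F [ 0.2  0.2 -1.9]
ft_force: [-0.7, 0.1, -2.7]
t 14.78 hook [0.559  0.0026 0.071 ] bz 0.0015 F [-0.7  0.1 -2.7]
```

```bash
python3 -m handwheel '{"hand":[0],"dp":[[-0.001,0,0.004]],"turn":[0]}'|grep force; python3 hz.py
python3 -m handwheel '{"hand":[0],"dp":[[-0.001,0,0.003]],"turn":[0]}'|grep force; python3 hz.py
python3 -m handwheel '{"hand":[0],"dp":[[-0.001,0,0.002]],"turn":[0]}'|grep force; python3 hz.py;python3 plan.py
```

```text
ft_force: [0.8, 0.1, -2.1]
t 14.87 hook [0.5589 0.0024 0.068 ] bz -0.0015 F [ 0.8  0.1 -2.1]
ft_force: [0.5, -0.3, -2.0]
t 14.95 hook [0.5582 0.0023 0.0654] bz -0.0041 F [ 0.5 -0.3 -2. ]
ft_force: [0.3, 1.2, -1.4]
t 15.03 hook [0.5572 0.0023 0.0634] bz -0.0061 F [ 0.3  1.2 -1.4]
t 15.03 pos [0.5709 0.0018 0.25  ] yaw -0.0462 tilt [-0.0547  0.0017] F [ 0.32  1.18 -1.44] M [-0.   -0.03 -0.04] w 0.177
```

```bash
python3 -m handwheel '{"hand":[0],"dp":[[0,0,0.003]],"turn":[0]}'|grep force; python3 hz.py
python3 -m handwheel '{"hand":[0],"dp":[[0,0,0.001]],"turn":[0]}'|grep force; python3 hz.py
python3 -c "
from h import *
snap('wrist','w11.png'); im=cv2.imread('pics/w11.png'); cv2.imwrite('pics/w11z.png',cv2.resize(im[60:260,200:360],None,fx=3.5,fy=3,interpolation=2))"; python3 hz.py
```

```text
ft_force: [-1.1, 1.3, -1.9]
t 15.12 hook [0.5571 0.0022 0.0606] bz -0.0089 F [-1.1  1.3 -1.9]
ft_force: [-0.2, 0.3, -1.5]
t 15.2 hook [0.5566 0.0023 0.0591] bz -0.0104 F [-0.2  0.3 -1.5]
t 15.25 hook [0.5566 0.0022 0.0591] bz -0.0104 F [ 0.2 -0.2 -1.2]
```

View pics/w11z.png

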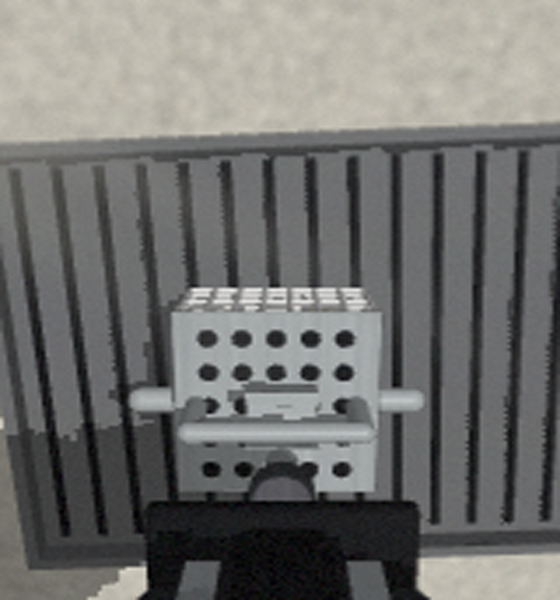

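```bash
python3 -m handwheel '{"hand":[0],"dp":[[-0.004,0,0]],"turn":[0]}'|grep force; python3 hz.py
python3 -m handwheel '{"hand":[0],"dp":[[-0.004,0,0]],"turn":[0]}'|grep force; python3 hz.py
python3 -m handwheel '{"hand":[0],"dp":[[-0.004,0,0]],"turn":[0]}'|grep force; python3 hz.py
```

```text
ft_force: [-0.3, 0.2, -1.6]
t 15.33 hook [0.553  0.0023 0.0592] bz -0.0103 F [-0.3  0.2 -1.6]
ft_force: [-0.1, 0.3, -2.1]
t 15.42 hook [0.5487 0.0025 0.0592] bz -0.0103 F [-0.1  0.3 -2.1]
ft_force: [-0.1, 0.1, -1.1]
t 15.5 hook [0.5443 0.0027 0.0594] bz -0.0101 F [-0.1  0.1 -1.1]
```

```bash
python3 -m handwheel '{"hand":[0],"dp":[[-0.004,0,0]],"turn":[0]}'|grep force; python3 hz.py
python3 -m handwheel '{"hand":[0],"dp":[[-0.004,0,0]],"turn":[0]}'|grep force; python3 hz.py
python3 -m handwheel '{"hand":[0],"dp":[[-0.003,0,0]],"turn":[0]}'|grep force; python3 hz.py
python3 -c "
from h import *
snap('wrist','w12.png'); im=cv2.imread('pics/w12.png'); cv2.imwrite('pics/w12z.png',cv2.resize(im[60:260,200:360],None,fx=3.5,fy=3,interpolation=2))"; python3 hz.py
```

```text
ft_force: [-0.7, 0.3, -1.7]
t 15.58 hook [0.5398 0.0029 0.0598] bz -0.0097 F [-0.7  0.3 -1.7]
ft_force: [-0.9, -0.7, -1.8]
t 15.67 hook [0.5352 0.0032 0.0601] bz -0.0094 F [-0.9 -0.7 -1.8]
ft_force: [0.0, -0.3, -1.5]
t 15.75 hook [0.5316 0.0033 0.0604] bz -0.0091 F [ 0.  -0.3 -1.5]
t 15.8 hook [0.531  0.0035 0.0605] bz -0.009 F [-1.3  0.3 -1.3]
```

View pics/w12z.png

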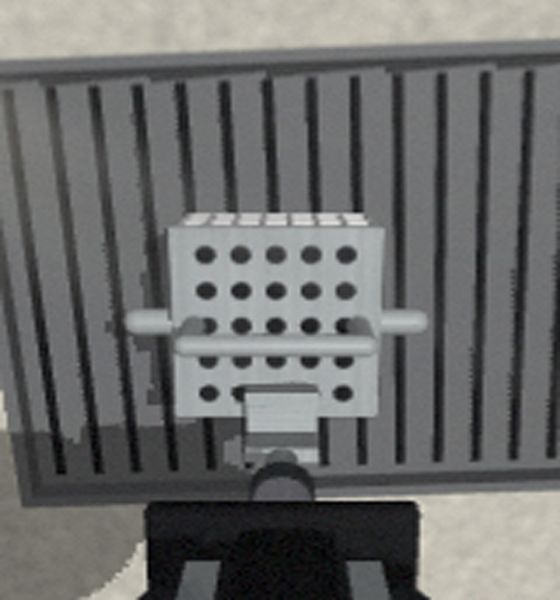

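```bash
python3 -m handwheel '{"hand":[0,0,0,0,0],"dp":[[-0.002,0,-0.012],[0,0,-0.025],[0.001,0,-0.03],[0.001,0,-0.03],[0,-0.005,-0.02]],"turn":[0,0,0,0,0]}'|grep force; python3 hz.py
python3 -c "
from h import *
snap('side','s13.png'); im=cv2.imread('pics/s13.png'); cv2.imwrite('pics/s13z.png',cv2.resize(im[140:270,230:360],None,fx=4.6,fy=4.6,interpolation=2))"; python3 plan.py .525 .275 .385 -.1335
```

```text
ft_force: [0.5, 0.2, -1.8]
t 16.22 hook [0.5316 0.0086 0.1759] bz 0.1064 F [ 0.5  0.2 -1.8]
t 16.27 pos [0.5491 0.0088 0.3661] yaw -0.0466 tilt [-0.0625  0.004 ] F [1.54 0.79 2.7 ] M [ 0.04 -0.2   0.05] w 0.18
dp [[-0.0054, -0.0378, -0.0023], [-0.0058, -0.0378, -0.0023], [-0.0063, -0.0377, -0.0023], [-0.0068, -0.0376, -0.0022], [-0.0072, -0.0375, -0.0022]] turn [np.float64(0.012), np.float64(0.012), np.float64(0.012), np.float64(0.012), np.float64(0.012)]
dp [[-0.0077, -0.0374, -0.0022], [-0.0082, -0.0373, -0.0022]] turn [np.float64(0.012), np.float64(0.012)]
```

View pics/s13z.png

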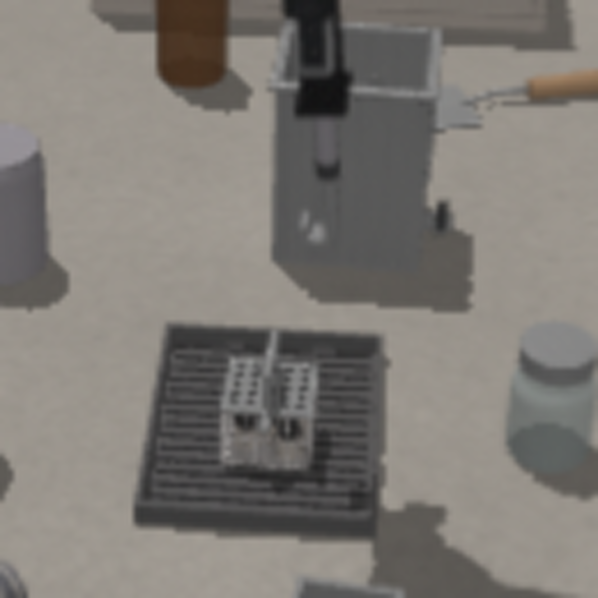

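```bash
python3 -m handwheel '{"hand":[0,0,0,0,0],"dp":[[-0.005,-0.03,-0.004],[-0.005,-0.038,-0.004],[-0.006,-0.038,-0.003],[-0.007,-0.038,-0.003],[-0.007,-0.037,-0.003]],"turn":[0.012,0.012,0.012,0.012,0.012]}'|grep force; python3 hz.py;python3 plan.py .525 .275 .385 -.1335
```

```text
ft_force: [1.4, -0.4, -1.8]
t 16.68 hook [0.5218 0.19   0.1994] bz 0.1299 F [ 1.4 -0.4 -1.8]
t 16.68 pos [0.5357 0.1895 0.386 ] yaw -0.1228 tilt [-0.0557  0.0003] F [ 1.38 -0.37 -1.78] M [-0.03 -0.1   0.03] w 0.178
dp [[-0.007, -0.0279, 0.0005], [-0.0071, -0.0278, 0.0005], [-0.0072, -0.0278, 0.0005]] turn [np.float64(0.004), np.float64(0.004), np.float64(0.004)]
```

```bash
python3 -m handwheel '{"hand":[0,0,0,0],"dp":[[-0.008,-0.028,0],[-0.009,-0.027,0],[-0.007,-0.018,0],[0,0,0]],"turn":[0.004,0.004,0.002,0]}'|grep force
python3 - <<'E'
from tank import *
env.grab_frame('side')
s=env.state(); snap('wrist','w14.png')
print(s['eef_pos'],hook(s))
im=cv2.imread('pics/w14.png'); cv2.imwrite('pics/w14z.png',cv2.resize(im[110:310,200:360],None,fx=3.5,fy=3,interpolation=2))
E
python3 hz.py;python3 plan.py
```

```text
ft_force: [0.4, 0.0, -2.4]
[0.51809989 0.2744258  0.38533284] [0.50418297 0.27533157 0.19882078]
t 17.12 hook [0.5048 0.2736 0.1989] bz 0.1294 F [ 0.7 -0.5 -2.1]
t 17.12 pos [0.5187 0.2729 0.3854] yaw -0.1283 tilt [-0.0556  0.0015] F [ 0.66 -0.45 -2.1 ] M [-0.07 -0.03 -0.01] w 0.175
```

View pics/w14z.png

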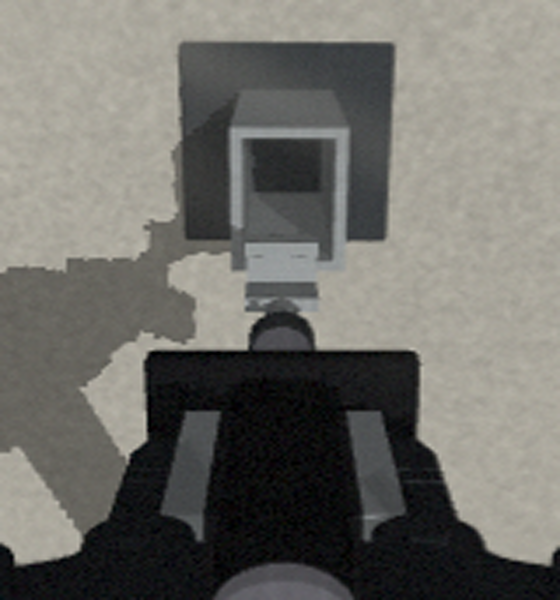

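Run:
```python
from fit import *
from tank import hook
s=env.state(); s=dict(s); 
s['eef_pos']=[0.51809989,0.2744258,0.38533284]
o=lambda a:[200+a[0]/3.5-.35,110+a[1]/3-.33]
rim=[('wrist',np.array(o(uv)),l,s) for uv,l in [((229,127),(.028,.019,.12)),((349,127),(.028,-.019,.12)),((347,270),(-.028,-.019,.12)),((232,270),(-.028,.019,.12))]]
print(fit(rim,[.51,.27,-.13]))
p,_=fit(rim,[.51,.27,-.13])
for z in (.193,.205):
  P=px2w('wrist',[o((246,241)),o((318,241))],z,s); d=P[:,:2]-p[:2]; c,q=np.cos(p[2]),np.sin(p[2]); print(z,np.c_[c*d[:,0]+q*d[:,1],-q*d[:,0]+c*d[:,1]].round(4))
```

```text
(array([ 0.51182014,  0.27069495, -0.12421753]), np.float64(0.2601515535531007))
0.193 [[ 0.0058  0.012 ]
 [ 0.0057 -0.0066]]
0.205 [[ 0.0093  0.0116]
 [ 0.0093 -0.0061]]
```

```bash
python3 -m handwheel '{"hand":[0,0,0],"dp":[[0.003,0.001,0.02],[0.001,0,0.02],[0.001,0,0.012]],"turn":[0.003,0.002,0]}'|grep force
python3 - <<'E'
from tank import *
s=env.state(); snap('wrist','w15.png')
print(s['eef_pos'],hook(s))
im=cv2.imread('pics/w15.png'); cv2.imwrite('pics/w15z.png',cv2.resize(im[80:280,200:360],None,fx=3.5,fy=3,interpolation=2))
E
python3 hz.py;python3 plan.py
```

```text
ft_force: [-0.8, 0.2, -2.4]
[0.52293195 0.26846805 0.33485681] [0.51064083 0.26921059 0.14822984]
t 17.42 hook [0.5094 0.2683 0.1458] bz 0.0763 F [-0.2 -1.6 -4.3]
t 17.42 pos [0.5224 0.2679 0.3323] yaw -0.1355 tilt [-0.0511 -0.    ] F [-0.2  -1.58 -4.28] M [-0.08  0.03  0.05] w 0.175
```

View pics/w15z.png

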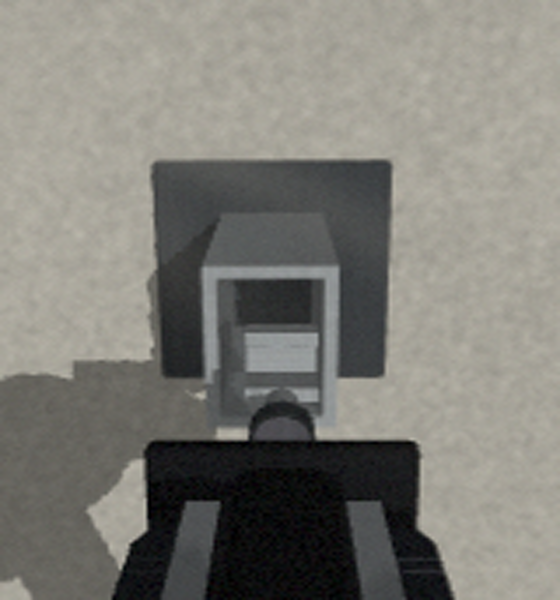

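```bash
python3 -m handwheel '{"hand":[0,0],"dp":[[-0.005,-0.003,0.005],[-0.001,-0.001,0.012]],"turn":[0,0]}'|grep force; python3 hz.py;python3 plan.py
```

```text
ft_force: [-0.1, 0.2, -1.9]
t 17.58 hook [0.5048 0.2707 0.1297] bz 0.0602 F [-0.1  0.2 -1.9]
t 17.58 pos [0.5174 0.2702 0.3164] yaw -0.1395 tilt [-0.049  -0.0001] F [-0.1   0.16 -1.92] M [ 0.03 -0.06 -0.01] w 0.177
```

```bash
python3 -m handwheel '{"hand":[0,0],"dp":[[0,-0.0005,0.014],[0,0,0.015]],"turn":[-0.003,-0.003]}'|grep force; python3 hz.py
python3 -m handwheel '{"hand":[0,0],"dp":[[0.001,0,0.015],[0.001,0,0.015]],"turn":[0,0]}'|grep force; python3 hz.py;python3 plan.py
```

```text
ft_force: [-0.5, -0.0, -1.7]
t 17.75 hook [0.5049 0.27   0.1018] bz 0.0323 F [-0.5 -0.  -1.7]
ft_force: [0.9, 0.7, -2.4]
t 17.92 hook [0.5065 0.2685 0.072 ] bz 0.0025 F [ 0.9  0.7 -2.4]
t 17.92 pos [0.5179 0.2679 0.2587] yaw -0.1374 tilt [-0.0425  0.001 ] F [ 0.91  0.67 -2.42] M [ 0.03 -0.04 -0.01] w 0.175
```

```bash
python3 -m handwheel '{"hand":[0,0],"dp":[[-0.002,-0.003,0.012],[-0.001,-0.002,0.012]],"turn":[0,0]}'|grep force; python3 plan.py
python3 -m handwheel '{"hand":[0,0],"dp":[[-0.001,-0.001,0.006],[0,0,0.004]],"turn":[0,0]}'|grep force; python3 plan.py
```

```text
ft_force: [0.1, 0.6, -1.1]
t 18.08 pos [0.5151 0.2715 0.2343] yaw -0.1401 tilt [-0.0414  0.0007] F [ 0.09  0.63 -1.11] M [ 0.02 -0.07  0.01] w 0.173
ft_force: [0.3, -0.3, -1.7]
t 18.25 pos [0.5133 0.2715 0.223 ] yaw -0.1417 tilt [-0.0431  0.    ] F [ 0.27 -0.34 -1.74] M [-0.03 -0.01 -0.02] w 0.179
```

```bash
python3 -m handwheel '{"hand":[0],"dp":[[0,0,0.003]],"turn":[-0.003]}'|grep force; python3 plan.py
python3 -m handwheel '{"hand":[0],"dp":[[0,0,0.003]],"turn":[-0.003]}'|grep force; python3 plan.py
python3 -m handwheel '{"hand":[0],"dp":[[0,0,0.002]],"turn":[0]}'|grep force; python3 plan.py
```

```text
ft_force: [0.6, 0.3, -2.7]
t 18.33 pos [0.5133 0.2712 0.22  ] yaw -0.139 tilt [-0.043  -0.0001] F [ 0.61  0.28 -2.73] M [ 0.04 -0.11 -0.02] w 0.175
ft_force: [-0.6, -0.2, -1.9]
t 18.42 pos [0.5135 0.271  0.2174] yaw -0.136 tilt [-0.0421  0.0001] F [-0.55 -0.21 -1.85] M [-0.06 -0.12 -0.  ] w 0.174
ft_force: [-5.2, -0.8, 14.1]
t 18.5 pos [0.5136 0.2709 0.2166] yaw -0.1359 tilt [-0.0413  0.0004] F [-5.24 -0.84 14.11] M [-0.16  1.12  0.01] w 0.177
```

```bash
python3 -m handwheel '{"hand":[0],"dp":[[0,0,-0.001]],"turn":[0]}'|grep force
python3 -m handwheel '{"hand":[0.4,0.6,1,1,1],"dp":[[0,0,0],[0,0,0],[0,0,0],[0,0,0],[0,0,0]],"turn":[0,0,0,0,0]}'; python3 -c "
from h import *
snap('side','s16.png'); im=cv2.imread('pics/s16.png'); cv2.imwrite('pics/s16z.png',cv2.resize(im[190:340,230:380],None,fx=4,fy=4,interpolation=2))"; python3 plan.py
```

```text
ft_force: [0.9, -0.1, -1.6]
time: 19.0
eef_pos: [0.5157, 0.2711, 0.2212]
ee_rot: [-0.0, 0.998, -0.068, -0.017]
ft_force: [-0.8, 0.0, 0.0]
width: 0.873
t 19.05 pos [0.5157 0.2711 0.2212] yaw -0.1359 tilt [-0.0342  0.0024] F [-0.1   0.8  -0.45] M [-0.02 -0.02  0.01] w 0.951
```

View pics/s16z.png

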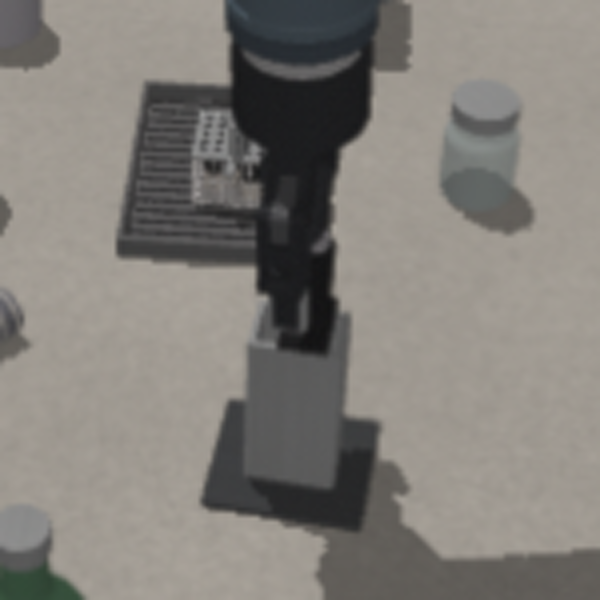

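Released; the rod appears upright. Retreat straight up, then back.

```bash
python3 -m handwheel '{"hand":[1,1,1,1,1],"dp":[[0.001,0,-0.02],[0.001,0,-0.03],[0.001,0,-0.03],[0,0,-0.03],[-0.02,0,-0.01]],"turn":[0,0,0,0,0]}'
python3 -m handwheel '{"hand":[1,1,1,1],"dp":[[-0.03,0,0],[-0.03,0,0],[-0.02,0,0],[0,0,0]],"turn":[0,0,0,0]}'
python3 - <<'E'
from h import *
import pickle
env.grab_frame('top')
s=env.state(); snap('wrist','w17.png'); pickle.dump(s,open('s17.pkl','wb'))
snap('side','s17.png'); snap('top','t17.png')
for c in('side','wrist','top'):
  for t in('rod_grip','basket'):
    r=env.spot_in(t,c)[:1]; print(c,t,[(np.round(np.array(q['point'])*[560,420],1).tolist(),round(q['confidence'],2)) for q in r])
E
python3 plan.py
```

```text
time: 19.47
eef_pos: [0.5035, 0.2719, 0.3406]
ee_rot: [0.002, 0.997, -0.069, -0.022]
ft_force: [-0.3, 0.3, -0.0]
width: 1.002
time: 19.8
eef_pos: [0.4216, 0.2835, 0.3489]
ee_rot: [0.0, 0.997, -0.069, -0.019]
ft_force: [-0.0, 0.2, -1.2]
width: 0.997
side rod_grip [([307.5, 265.5], 0.79)]
side basket [([288.6, 231.2], 0.91)]
wrist rod_grip [([278.5, 95.9], 0.77)]
wrist basket [([502.4, 18.6], 0.89)]
top rod_grip [([179.1, 237.1], 0.46)]
top basket [([273.3, 218.5], 0.75)]
t 20.3 pos [0.4254 0.2828 0.3476] yaw -0.1414 tilt [-0.0374  0.0012] F [ 0.15 -0.85 -0.19] M [-0.   -0.02  0.  ] w 1.003
```

View pics/w17.png

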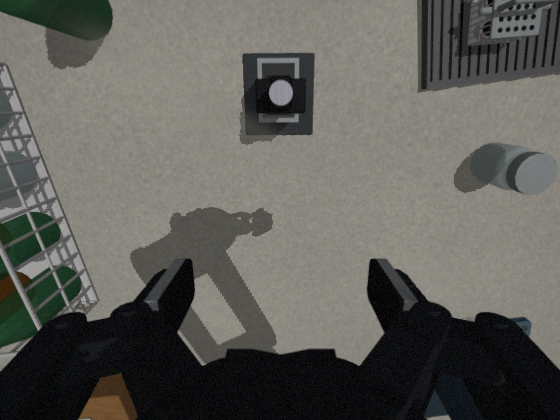

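View pics/s17.png

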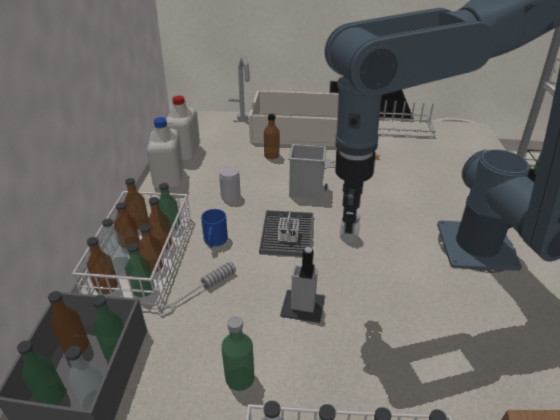

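Run:
```python
from h import *
import pickle
s=pickle.load(open('s17.pkl','rb'))
print('cap',px2w('wrist',[281,92.5],.186,s),'home .5115 .2713')
print('basket top',px2w('top',[273.3,218.5],.05))
im=cv2.imread('pics/s17.png'); i0=cv2.imread('pics/side0.png')
a=[cv2.resize(i[235:325,270:340],None,fx=5,fy=5,interpolation=2) for i in (i0,im)]
a.append(cv2.resize(im[200:265,250:325],None,fx=5,fy=6,interpolation=2)); h=max(x.shape[0] for x in a)
cv2.imwrite('pics/cmp.png',cv2.resize(np.hstack([cv2.copyMakeBorder(x,0,h-x.shape[0],0,0,0) for x in a]),None,fx=.7,fy=.7))
```

```text
cap [[0.5070585 0.2698973 0.186    ]] home .5115 .2713
basket top [[0.56324855 0.00448556 0.05      ]]
```

View pics/cmp.png

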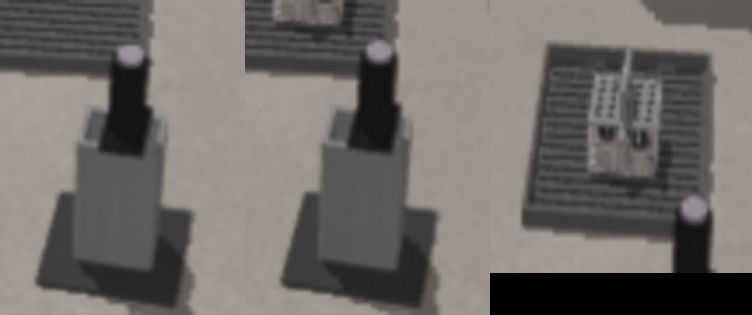

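The rod hangs in the holder as it did at the start, and the basket stands upright near the middle of the tray.

```bash
python3 -c "
from station import env
print(env.job_done()); print(env.state()['time'])"
```

```text
the job is handed in; nothing more can be done
None
the job is handed in; nothing more can be done
```

The basket is out of the tank and standing upright in the drain tray, and the rod is back in its holder. I handed the job in at about 20 s on the clock; the hand-in gives no verdict.

**What I did:** I took the rod from its holder and lowered the hook ahead of the basket's bar until it touched the lid. The hook then went under the bar, and I raised the basket about 9 mm, drew it to -x, and lifted it straight out. I set it down in the tray, backed the hook out without feeling any contact, and hung the rod back up.

**Final checks:**
- **Basket:** it stands near the tray's centre, within about 15 mm by the top camera.
- **Rod:** the top of the handle is about 5 mm sideways from home. It looks upright and at the same height as in the first picture. I judged that by eye and did not measure the height or tilt.
- **Gripper and other things:** the gripper is open and clear. The other things on the table look unmoved in the side view, but I did not measure each one.

**Less than ideal:**
- **Contact forces:** touching the lid read about 15 N at the wrist (about 17 N of contact), and seating the collar in the holder read about 14 N. Both were short peaks below the limits, and I backed off at once.
- **Rod length:** my estimate of the hook's height from the camera images was about 5.5 mm too high. I corrected it from the lid contact.
- **Tool tilt:** the tool's tilt drifted to about 0.06 rad while it held the rod, and I allowed for that in the moves.

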